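Clear the calibration plate and stand the top-heavy reference standards on it

ROBOT

A 6-joint arm with a two-finger parallel gripper is mounted at the origin on a cart in front of the work surface, level with it; the furniture and walls round the work are solid. World frame = base frame: x ahead of the robot, y to its left, z up, the work surface at z = 0. Lengths are in mm, angles in rad, forces in N, time in s.
With the tool pointing down it reaches from about 350 to 975 mm from the base axis. Payload 7.1 kg.
Tool frame: the origin (TCP) lies midway between the tips of the shut fingers; the grasp point (between the pads) lies 19 mm behind it (ctrl.hold_point_z is the distance from the TCP to the grasp point, in mm); x points along the fingers, y is the direction in which the jaws open and shut, and the axes are right-handed (so a half turn about x gives the same grasp; the last joint's range is limited). The gripper opens to 88 mm and grips with 3 to 60 N. Pads are 20 mm wide; open, the fingers measure 115 mm over their backs; the gripper's body (75 mm by 178 mm) begins 61 mm behind the grasp point.
Start: joints at [1.318, 0.423, 1.63, -0, 1.089, -0.019], TCP at [144.766, 607.986, 190.775] pointing down, gripper open.
Joint ranges: [-3, 3], [-0.9, 2.11], [0.09, 2.58], [-1.31, 4.45], [0.11, 2.69], [-2.54, 2.54]. Speed limits (rad/s): [2.39, 2.39, 3.01, 3.14, 3.14, 3.14].

INTERFACE

Orientations are given as a rotation vector (axis times angle).
In Python, from workcell import ctrl, get_image, calibration gives the robot as it stands.
- The arm moves only by the tool move_arm, never from a script. Its argument "rows" is a list of rows, each a list of 5 numbers: the shift along the world's x, y, z in mm, then the turn about the world's z in rad, then the closure, from -1 (fully open) to 1 (shut). In form: [[tx, ty, tz, roll, jaw], ...]. A call has 1 to 12 rows; each row is the pose to reach, as a shift and turn from the pose measured when the call began; what a row does not reach only later rows make up. A row lasts 1/8 s, in which the tool goes at most 62.5 mm and 10.7 degrees, less where a joint would pass 70% of its speed; a pose out of reach is approached as far as the arm can. A call with a gripper value outside its range is refused whole. The fingers move at their own pace and stop on an object; the grip force is fixed at half the most. Time passes only in rows, so rows that repeat a pose let the fingers close. It gives the time, the measured TCP pose, the force and the opening at its end, in the units of the state.
- ctrl.get_obs(): the state, without advancing time (a new reading comes with each control period).
- get_image(name): name is "side" or "top" or "wrist"; returns the picture (420x560x3 uint8, blue, green, red); there is no depth.
- calibration(name): a dict with "fx", "fy", "cx", "cy" (pixels), "D" ([k1, k2, p1, p2, k3] as OpenCV has them; the pictures are not rectified), "view" (4x4, takes a point from world to camera coordinates); the wrist camera has in their place "T_tool_cam" (4x4, takes a point from camera to tool coordinates, whose origin is the TCP and whose axes are the tool frame's). Camera axes: x right, y up, looking along -z (the intrinsics and any distortion apply to the point x, -y, -z); pixel columns grow to the right and rows downward; lengths in mm; the calibration is good to about 2 mm. A picture is of the moment at which its call begins: read the wrist's pose just before it. calibration takes no time and is no camera call.
- ctrl.close_job(): hands the job in, once; it reports no verdict.
The state is a dict: "t": time; "qpos": joint angles; "qvel": joint speeds; "joint_torque": joint torques, N m; "ee_pos": TCP position; "orientation": TCP orientation; "ft_force": force on the tool from outside, world axes, zero at the start; "moment": the same for the moment, N m; "width": finger opening in mm.
Only numpy, scipy, OpenCV 4.12 (cv2) and the standard library are available. Lean on these libraries where they do the work, as an engineer would, in place of code of your own. Each camera call takes 0.05 s, during which the arm holds its last target.

TASK

First clear everything that lies on the black calibration plate into the white side tray, while the standards all stay in their storage block. Then take each top-heavy reference standard from the block and set it down gently, upright, on the plate's pad of its own colour with its foot wholly on the pad, letting go slowly and checking that it stays still. Do not knock over or drop a standard, and leave the bottles, the tape roll and everything else where they are.

Things in the scene. Friction and masses are not known exactly. Their poses are not given: they have to be found in the camera images.
- base_plate: fixed black calibration plate lying on the worktop, 180 (x) x 280 (y) x 12 mm, flat top 12 mm above the worktop, with five coloured pads painted flush on it. Origin: centre of the underside; x the short way (away from the robot), y the long way, z up. It is shifted and turned a little from start to start.
- storage_block: fixed grey block, 230 (x) x 150 (y) x 30 mm, at the robot's left or right (the tray at the other side). Five square wells 30 mm wide, 18 mm deep (floor 12 mm above the worktop), hold the standards upright. Well centres in its frame, mm: (-75, 35), (0, 35), (75, 35), (-37.5, -35), (37.5, -35). Origin: centre of the underside, z up.
- side_tray: fixed shallow white open tray, 260 (x) x 200 (y) x 25 mm outside, walls and floor 5 mm thick. Origin: centre of the underside, z up. At the robot's left or right.
- standard_red: red reference standard, loose, 0.2 to 0.3 kg, 130 mm tall, round about its z, top-heavy: steel foot 24 mm across and 10 mm high, stem 12 mm across, red cylindrical head 38 mm across from 86 to 130 mm up; centre of mass about 96 mm up, so it topples if it leans 7 degrees. Grasp it by the head. Origin: centre of the foot's underside. May be absent.
- standard_yellow: yellow reference standard, loose, 0.2 to 0.3 kg, 130 mm tall, round about its z, top-heavy: steel foot 24 mm across and 10 mm high, stem 12 mm across, yellow cylindrical head 38 mm across from 86 to 130 mm up; centre of mass about 96 mm up, so it topples if it leans 7 degrees. Grasp it by the head. Origin: centre of the foot's underside. May be absent.
- standard_green: green reference standard, loose, 0.2 to 0.3 kg, 130 mm tall, round about its z, top-heavy: steel foot 24 mm across and 10 mm high, stem 12 mm across, green cylindrical head 38 mm across from 86 to 130 mm up; centre of mass about 96 mm up, so it topples if it leans 7 degrees. Grasp it by the head. Origin: centre of the foot's underside. May be absent.
- standard_blue: blue reference standard, loose, 0.2 to 0.3 kg, 130 mm tall, round about its z, top-heavy: steel foot 24 mm across and 10 mm high, stem 12 mm across, blue cylindrical head 38 mm across from 86 to 130 mm up; centre of mass about 96 mm up, so it topples if it leans 7 degrees. Grasp it by the head. Origin: centre of the foot's underside. May be absent.
- standard_white: white reference standard, loose, 0.2 to 0.3 kg, 130 mm tall, round about its z, top-heavy: steel foot 24 mm across and 10 mm high, stem 12 mm across, white cylindrical head 38 mm across from 86 to 130 mm up; centre of mass about 96 mm up, so it topples if it leans 7 degrees. Grasp it by the head. Origin: centre of the foot's underside. May be absent.
- pad_red (a point): centre of the red pad, a disc 52 mm across painted flush on the plate's top (12 mm above the worktop), at (-40, 100) mm in the plate's frame.
- pad_yellow (a point): centre of the yellow pad, a disc 52 mm across painted flush on the plate's top (12 mm above the worktop), at (-40, 0) mm in the plate's frame.
- pad_green (a point): centre of the green pad, a disc 52 mm across painted flush on the plate's top (12 mm above the worktop), at (-40, -100) mm in the plate's frame.
- pad_blue (a point): centre of the blue pad, a disc 52 mm across painted flush on the plate's top (12 mm above the worktop), at (40, 50) mm in the plate's frame.
- pad_white (a point): centre of the white pad, a disc 52 mm across painted flush on the plate's top (12 mm above the worktop), at (40, -50) mm in the plate's frame.
- clear_cover: clear moulded cover, 62 (its x) x 86 (its y) x 25 mm, solid to the touch as a box 54 x 78 x 24 mm; starts lying on the plate; grasp across its x. Origin: centre of the underside. May be absent.
- bench_timer: light grey bench timer with three keys, 66 x 66 mm, 19 mm high (17 mm to the touch); starts on the plate. Origin: centre of the underside, sides along its x and y. May be absent.
- petri_dish: closed petri dish, a disc 60 mm across and 15 mm high; starts on the plate. Origin: centre of the underside. May be absent.
- marker_pen: black-capped white marker pen, 137 mm long (along its y), 13 mm across and 14 mm high (to the touch a bar 10 x 137 x 12 mm that does not roll); starts on the plate along its far edge. Origin: under its middle. May be absent.
- dye_bottle: brown bottle with a black cap, 44 mm across, 85 mm tall; a bystander on the worktop. Origin: centre of the underside.
- red_cap_bottle: white bottle with a red cap, 54 mm across, 120 mm tall; a bystander on the worktop. Origin: centre of the underside.
- tape_roll: green roll of tape lying flat, 82 mm across, 19 mm high; a bystander on the worktop. Origin: centre of the underside.
Things that resemble listed ones, but are neither listed nor needed, are in the scene too. There is more than one size of the standard_blue; the one meant has the size given above.

How it is judged:
By the outcome, as a careful person would: the job done as asked, in the order asked, and still so for the second after the job is handed in, with the robot touching nothing.
Of standard_red, standard_yellow, standard_green, standard_blue, standard_white only 3 to 4 are there at a start; the rules pass over those that are not, and their reading is None.
Of clear_cover, bench_timer, petri_dish, marker_pen only 2 to 3 are there at a start; the rules pass over those that are not, and their reading is None.
At some moment in a run one of clear_cover, bench_timer, petri_dish, marker_pen may be knocked a few centimetres aside while the robot is not near it.
It also fails if it takes over 210 s, if anything falls off the work surface, if the arm or the gripper's body presses on something with over 40 N, if the wrist force passes 120 N, or if a joint passes its speed limit or range.

## Working session

There is one attempt and no reset: what is moved stays moved. The work goes in short steps, Python scripts to look and compute and a tool call to move; the robot and the scene stay as the last step left them, time stands still between calls to the robot, and variables do not carry over. Pictures are saved under pics/ and viewed, and the job is handed in when it is done.

Besides the shell and the picture viewer there is one more tool, called after "Call:" as a command line: name --pt "numbers of a row" for each row, then --argument value for the rest. move_arm: Moves the arm, as the interface text tells. Its arguments: {"type":"object","properties":{"rows":{"type":"array"}},"required":["rows"]}

```bash
mkdir -p pics; ls
python3 - <<'E'
from workcell import ctrl,get_image,calibration
import cv2,numpy as np
for n in("top","side","wrist"):
    cv2.imwrite(f"pics/a_{n}.png",get_image(n)); c=calibration(n); print(n,{k:np.round(v,3).tolist() for k,v in c.items()})
print(ctrl.get_obs())
E
```

```text
pics
top {'fx': 419.832, 'fy': 419.832, 'cx': 277.457, 'cy': 208.942, 'D': [0.044, 0.0, 0.0, 0.0, 0.0], 'view': [[-0.025, -0.999, 0.02, 85.682], [0.994, -0.023, 0.109, -571.894], [-0.108, 0.023, 0.994, -1224.323], [0.0, 0.0, 0.0, 1.0]]}
side {'fx': 536.686, 'fy': 536.686, 'cx': 279.615, 'cy': 220.838, 'D': [0.065, 0.0, 0.0, 0.0, 0.0], 'view': [[-0.848, -0.53, 0.021, 509.786], [0.32, -0.479, 0.818, -163.819], [-0.423, 0.7, 0.576, -1799.554], [0.0, 0.0, 0.0, 1.0]]}
wrist {'fx': 345.784, 'fy': 345.784, 'cx': 278.978, 'cy': 212.848, 'D': [-0.046, 0.0, 0.0, 0.0, 0.0], 'T_tool_cam': [[0.0, 0.24, -0.971, -194.691], [1.0, 0.001, 0.001, 1.766], [0.001, -0.971, -0.24, -65.283], [0.0, 0.0, 0.0, 1.0]]}
{'t': 0.15, 'qpos': array([ 1.31798837e+00,  4.23718293e-01,  1.63047031e+00, -2.40882491e-05,
        1.08860007e+00, -1.89641074e-02]), 'qvel': array([-0.00017921, -0.00232023, -0.00090182,  0.0006967 ,  0.00012045,
       -0.00220321]), 'joint_torque': array([-1.61693351e-04, -5.44984674e+01, -2.73916984e+01,  6.43607229e-02,
        2.04507471e-02, -5.64275103e-05]), 'ee_pos': array([144.67065602, 607.55890846, 190.16454813]), 'orientation': array([ 0.18264501,  1.56313014, -0.18451445]), 'ft_force': array([-0.16436284,  0.50786706,  0.26114723]), 'moment': array([-0.04184045,  0.03817388,  0.03340557]), 'width': 87.63196194892095}
```

View pics/a_top.png

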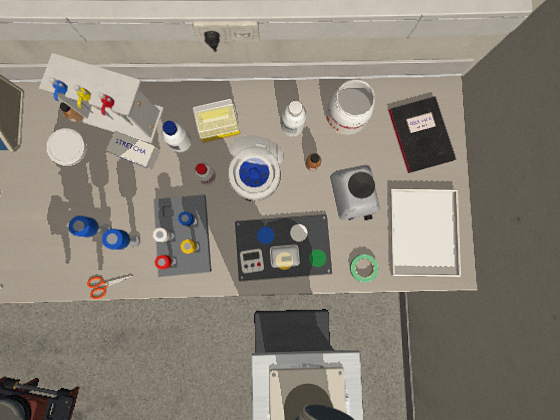

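View pics/a_side.png

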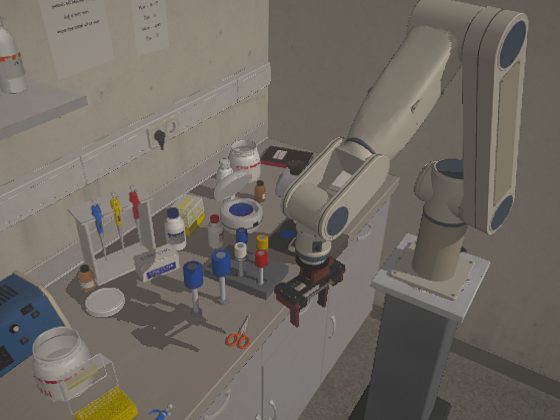

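View pics/a_wrist.png

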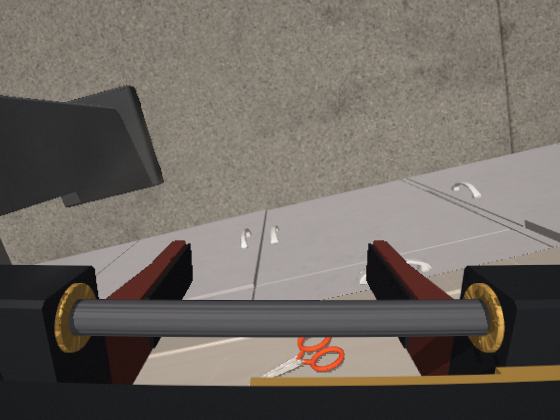

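```bash
cat > h.py <<'E'
from workcell import ctrl,get_image,calibration
import cv2,numpy as np
from scipy.spatial.transform import Rotation as R
def cam(name):
    c=calibration(name); K=np.array([[c['fx'],0,c['cx']],[0,c['fy'],c['cy']],[0,0,1.]]);D=np.array(c['D'],float)
    if name=='wrist':
        o=ctrl.get_obs();T=np.eye(4);T[:3,:3]=R.from_rotvec(o['orientation']).as_matrix();T[:3,3]=o['ee_pos'];V=np.linalg.inv(T@np.array(c['T_tool_cam']))
    else: V=np.array(c['view'])
    return K,D,V
def ray(c,uv,z):
    K,D,V=c
    p=cv2.undistortPoints(np.array(uv,float).reshape(-1,1,2),K,D).reshape(-1,2)
    d=np.c_[p[:,0],-p[:,1],-np.ones(len(p))]
    Rt=V[:3,:3].T; o=-Rt@V[:3,3]; w=d@Rt.T
    return o+w*((z-o[2])/w[:,2])[:,None]
def proj(c,P):
    K,D,V=c
    q=np.atleast_2d(P)@V[:3,:3].T+V[:3,3]; q=q*[1,-1,-1]
    return cv2.projectPoints(q,np.zeros(3),np.zeros(3),K,D)[0].reshape(-1,2)
E
python3 - <<'E'
import cv2
a=cv2.imread('pics/a_top.png')
cv2.imwrite('pics/a_t1.png',cv2.resize(a[190:300,140:340],None,fx=4,fy=4,interpolation=cv2.INTER_CUBIC))
cv2.imwrite('pics/a_s1.png',cv2.resize(a[160:300,330:470],None,fx=4,fy=4,interpolation=cv2.INTER_CUBIC))
s=cv2.imread('pics/a_side.png')
cv2.imwrite('pics/a_s2.png',cv2.resize(s[190:340,170:350],None,fx=4,fy=4,interpolation=cv2.INTER_CUBIC))
E
```

```text
(no output)
```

View pics/a_t1.png

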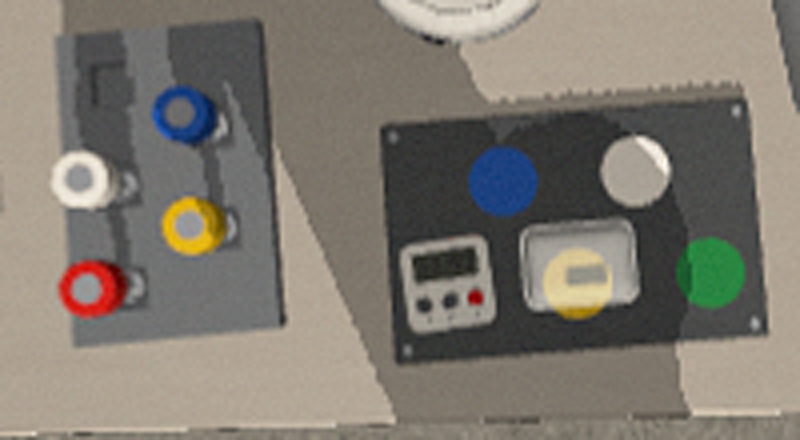

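View pics/a_s2.png

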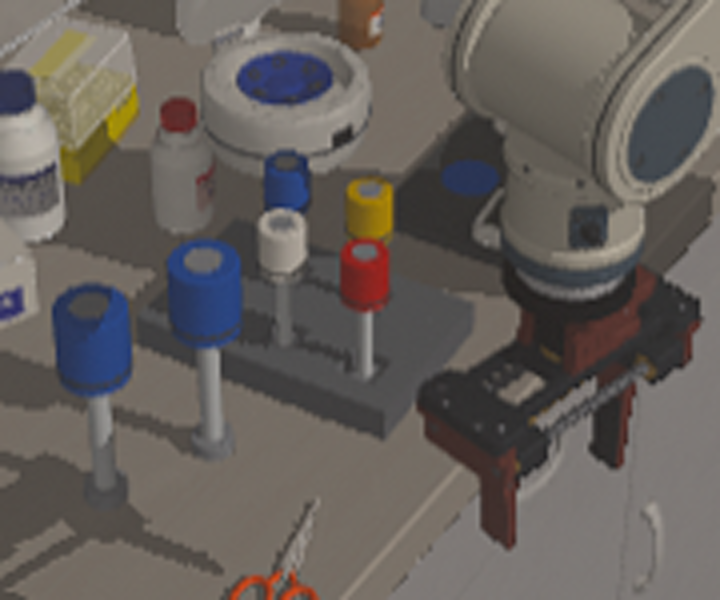

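```bash
cat > m.py <<'E'
from h import *
def blobs(img,lo,hi,roi,amin=20):
    h=cv2.cvtColor(img,cv2.COLOR_BGR2HSV); m=cv2.inRange(h,np.array(lo),np.array(hi)); k=np.zeros_like(m);x0,y0,x1,y1=roi;k[y0:y1,x0:x1]=m[y0:y1,x0:x1]
    out=[]
    for c in cv2.findContours(k,cv2.RETR_EXTERNAL,cv2.CHAIN_APPROX_NONE)[0]:
        if cv2.contourArea(c)>=amin:
            M=cv2.moments(c); out.append((M['m10']/M['m00'],M['m01']/M['m00'],cv2.contourArea(c),c))
    return out
COL=dict(red=((0,150,80),(8,255,255)),yellow=((18,120,80),(32,255,255)),green=((50,100,40),(80,255,255)),blue=((105,150,50),(125,255,255)))
E
python3 - <<'E'
from m import *
a=cv2.imread('pics/a_top.png');c=cam('top')
print('pads')
for n,roi in(('blue',(240,215,330,280)),('green',(240,215,330,280)),):
    for b in blobs(a,*COL[n],roi): print(n,np.round(b[:3],1),ray(c,b[:2],12).round(1), cv2.minEnclosingCircle(b[3]))
h=cv2.cvtColor(a,cv2.COLOR_BGR2HSV)
# white pad
for b in blobs(a,(0,0,110),(180,70,255),(285,218,315,246)): print('wpad',np.round(b[:3],1),ray(c,b[:2],12).round(1),cv2.minEnclosingCircle(b[3]))
# plate mask
for b in blobs(a,(0,0,0),(180,110,75),(225,205,345,290),500):
    r=cv2.minAreaRect(b[3]); print('plate',r, ray(c,cv2.boxPoints(r),12).round(1).tolist())
print('heads')
for n in('red','yellow','blue'):
    for b in blobs(a,*COL[n],(150,190,212,280)):
        e=cv2.minEnclosingCircle(b[3]); x,y,w,hh=cv2.boundingRect(b[3]); print(n,np.round(b[:3],1),e,(x,y,w,hh),ray(c,b[:2],130).round(1))
for b in blobs(a,(0,0,150),(180,90,255),(150,225,175,245),20): print('white',np.round(b[:3],1),cv2.boundingRect(b[3]),ray(c,b[:2],130).round(1))
print('tray')
for b in blobs(a,(0,0,150),(40,60,255),(380,180,470,285),500):
    r=cv2.minAreaRect(b[3]); print(b[2],r,ray(c,cv2.boxPoints(r),25).round(1).tolist())
for b in blobs(a,(0,0,60),(180,90,120),(140,185,220,285),800):
    r=cv2.minAreaRect(b[3]); print('block',b[2],r,ray(c,cv2.boxPoints(r),30).round(1).tolist())
E
```

```text
pads
blue [265.2 234.9 206. ] [[498.  110.2  12. ]] ((265.3292541503906, 234.85772705078125), 8.534028053283691)
green [317.1 257.7 215.5] [[426.  -43.7  12. ]] ((317.1436767578125, 257.7183837890625), 8.76043701171875)
wpad [298.5 232.3 221. ] [[503.4   9.7  12. ]] ((298.5, 232.38235473632812), 8.747321128845215)
plate ((282.67620849609375, 247.34927368164062), (59.48294448852539, 92.98883819580078), 85.71085357666016) [[541.7, 203.1, 12.0], [556.3, -77.9, 12.0], [378.2, -84.3, 12.0], [365.0, 192.3, 12.0]]
heads
red [162.7 261.7 163.5] ((162.90625, 262.0), 8.15539264678955) (155, 255, 17, 14) [[427.4 386.2 130. ]]
yellow [188.  246.1 160.5] ((188.03164672851562, 245.99366760253906), 8.031745910644531) (180, 239, 17, 15) [[467.5 318.7 130. ]]
blue [185.7 218.3 146.5] ((185.64706420898438, 218.76470947265625), 7.685293197631836) (178, 212, 16, 14) [[543.  324.8 130. ]]
white [157.3 234.8 232. ] (150, 225, 19, 20) [[499.9 401.  130. ]]
tray
8192.5 ((424.5, 231.99996948242188), (103.99998474121094, 88.99998474121094), 90.0) [[655.4, -241.3, 25.0], [649.1, -509.8, 25.0], [339.4, -485.9, 25.0], [345.0, -224.8, 25.0]]
block 3731.0 ((181.87338256835938, 228.66390991210938), (90.26834106445312, 52.564796447753906), 86.05481719970703) [[652.8, 442.0, 30.0], [660.5, 286.9, 30.0], [393.1, 270.4, 30.0], [387.1, 422.0, 30.0]]
```

View pics/a_s1.png

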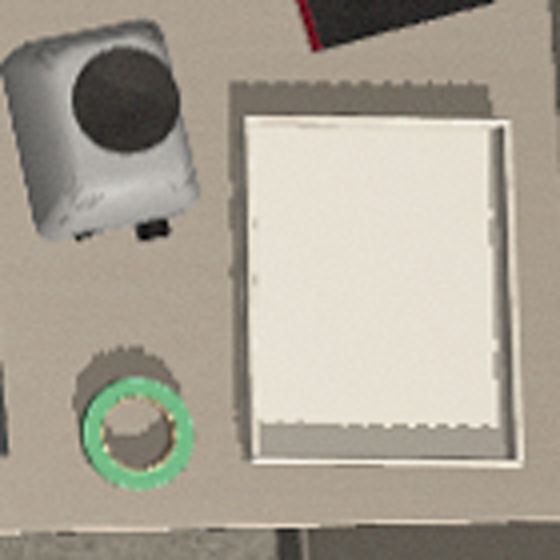

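Run:
```python
from h import *
c=cam('top')
f=lambda p,z:ray(c,np.array(p)/4+[140,190],z)
for n,p,z in(('cover',[(522,225),(634,220),(640,300),(528,310)],35),('timer',[(400,243),(488,236),(497,325),(408,333)],30)):
    q=f(p,z);print(n,q.round(1).tolist(),q.mean(0).round(1)); d=q[0]-q[1]+q[3]-q[2]; print('ang of y axis from world y',np.arctan2(-d[0],d[1]), np.linalg.norm(d)/2, np.linalg.norm(q[0]+q[1]-q[2]-q[3])/2)
q=ray(c,np.array([(245,118),(512,118),(523,465),(250,462)])/4+[330,160],25);print('tray',q.round(1).tolist(),q.mean(0))
q=ray(c,np.array([(55,37),(262,20),(285,325),(75,347)])/4+[140,190],30);print('block',q.round(1).tolist(),q.mean(0))
# head top discs
for n,p in(('white',(80,180)),('red',(88,289)),('blue',(180,112)),('yellow',(191,224))): print(n,f([p],142).round(1))
s=cam('side');
for n,p in(('white',(283,221)),('red',(364,249)),('blue',(287,163)),('yellow',(369,190))): print(n,ray(s,[np.array(p)/4+[170,190]],142).round(1))
o=ctrl.get_obs();print(R.from_rotvec(o['orientation']).as_matrix().round(3))
```

```text
cover [[463.2, 95.3, 35.0], [464.8, 12.6, 35.0], [406.3, 10.0, 35.0], [401.1, 92.3, 35.0]] [433.9  52.5  35. ]
ang of y axis from world y 0.041096262843461344 82.5789870057559 60.35890519382821
timer [[452.4, 185.5, 30.0], [455.8, 120.5, 30.0], [390.7, 115.3, 30.0], [386.7, 180.6, 30.0]] [421.4 150.5  30. ]
ang of y axis from world y 0.05774273636280098 65.21522020245676 65.62121056869248
tray [[625.6, -273.8, 25.0], [620.9, -474.7, 25.0], [362.4, -463.6, 25.0], [368.9, -263.1, 25.0]] [ 494.41766496 -368.79602302   25.        ]
block [[611.2, 438.2, 30.0], [620.6, 285.6, 30.0], [394.9, 270.2, 30.0], [383.5, 422.0, 30.0]] [502.57158845 354.01855962  30.        ]
white [[498.7 390.7 142. ]]
red [[426.2 384.9 142. ]]
blue [[542.8 324.4 142. ]]
yellow [[467.4 317.1 142. ]]
white [[501.1 392.1 142. ]]
red [[429.9 386.5 142. ]]
blue [[542.3 328.7 142. ]]
yellow [[467.9 322.3 142. ]]
[[-0.     0.232  0.973]
 [-0.001  0.973 -0.232]
 [-1.    -0.001 -0.   ]]
```

Call:
move_arm --pt "30 -40 20 -0.1 -1" --pt "289 -555 -20 -1.29 -1" --pt "289 -555 -20 -1.29 -1" --pt "289 -555 -20 -1.29 -1" --pt "289 -555 -20 -1.29 -1" --pt "289 -555 -20 -1.29 -1" --pt "289 -555 -20 -1.29 -1" --pt "289 -555 -20 -1.29 -1" --pt "289 -555 -20 -1.29 -1" --pt "289 -555 -20 -1.29 -1" --pt "289 -555 -20 -1.29 -1" --pt "289 -555 -20 -1.29 -1"

```text
t: 1.65
ee_pos: [433.5, 52.1, 170.0]
orientation: [1.176, 1.232, -1.178]
ft_force: [-0.2, 0.1, -0.1]
width: 87.3
```

```bash
cat > look.py <<'E'
from h import *
import sys
o=ctrl.get_obs();M=R.from_rotvec(o['orientation']).as_matrix()
print('t',round(o['t'],2),'tcp',o['ee_pos'].round(1),'jawang',round(float(np.arctan2(M[1,1],M[0,1])),3),'down',M[:,0].round(3),'F',o['ft_force'].round(1),'w',round(o['width'],1),'q',np.round(o['qpos'],2))
tag=sys.argv[1] if len(sys.argv)>1 else ''
for n in sys.argv[2:]:
    cv2.imwrite(f'pics/{tag}_{n}.png',get_image(n))
E
python3 look.py b wrist top
```

```text
t 1.65 tcp [433.5  52.1 170. ] jawang 0.045 down [-0.002  0.    -1.   ] F [-0.2  0.1 -0.1] w 87.3 q [0.09 0.18 2.05 0.   0.92 0.05]
```

View pics/b_wrist.png

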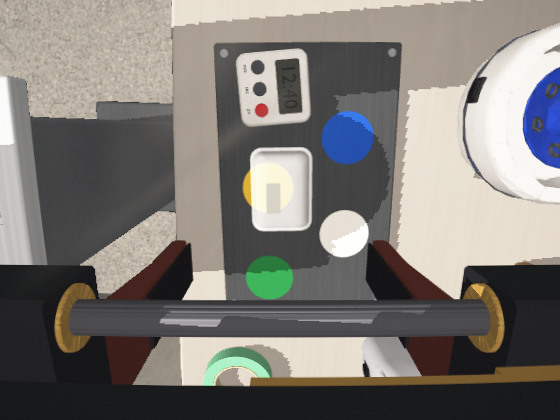

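View pics/b_top.png

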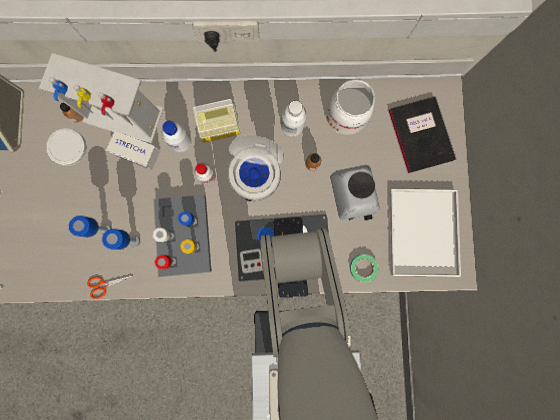

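Wrist view: timer at (274,88), cover at (281,189), both as in the top view; no dish or pen. Cross-checking their positions from this view.

Run:
```python
from h import *
c=cam('wrist')
for n,p,z in(('cover',[(250,150),(310,148),(312,230),(251,231)],35),('timer',[(237,54),(306,49),(311,121),(243,128)],30),('pads w b g',[(344,234),(347,138),(269,278)],12)):
    q=ray(c,p,z);print(n,q.round(1).tolist(),q.mean(0).round(1))
```

```text
cover [[403.6, 98.3, 35.0], [459.9, 102.8, 35.0], [467.3, 22.7, 35.0], [406.7, 18.7, 35.0]] [434.4  60.6  35. ]
timer [[388.9, 183.4, 30.0], [450.9, 190.5, 30.0], [459.6, 127.6, 30.0], [396.0, 118.2, 30.0]] [423.9 154.9  30. ]
pads w b g [[504.4, 13.0, 12.0], [498.3, 113.3, 12.0], [426.4, -41.6, 12.0]] [476.4  28.2  12. ]
```

Call:
move_arm --pt "0.5 4 -50 0 -1" --pt "0.5 4 -100 0 -1" --pt "0.5 4 -130 0 -1" --pt "0.5 4 -145 0 -1" --pt "0.5 4 -153 0 -1" --pt "0.5 4 -153 0 -1" --pt "0.5 4 -153 0 1" --pt "0.5 4 -153 0 1" --pt "0.5 4 -153 0 1" --pt "0.5 4 -153 0 1" --pt "0.5 4 -153 0 1" --pt "0.5 4 -153 0 1"

```text
t: 3.25
ee_pos: [433.4, 57.5, 17.0]
orientation: [1.173, 1.233, -1.175]
ft_force: [-0.1, -0.2, 0.2]
width: 31.5
```

```bash
python3 look.py c wrist
```

```text
t 3.25 tcp [433.4  57.5  17. ] jawang 0.048 down [-0.002  0.    -1.   ] F [-0.1 -0.2  0.2] w 31.5 q [0.1  0.47 2.13 0.   0.54 0.06]
```

View pics/c_wrist.png

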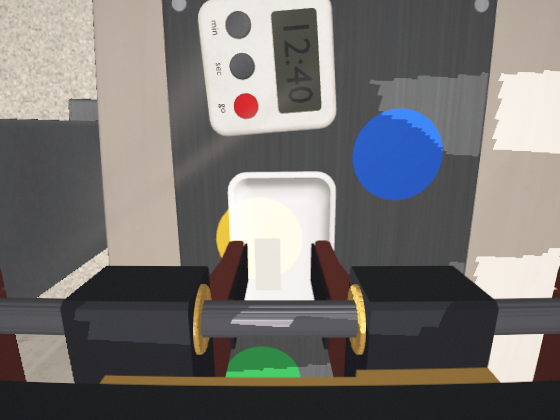

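```bash
python3 - <<'E'
from h import *
c=cam('wrist')
print(ray(c,[(229,180),(240,173),(326,173),(335,180)],35).round(1))
print(ray(c,[(205,20),(210,125),(335,125),(320,5)],30).round(1),'pads',ray(c,[(398,154),(263,375)],12).round(1))
print(proj(c,[[433.4,57.5,17],[433.4,57.5,36],[460,57.5,30]]).round(0))
E
python3 look.py c2 top side
python3 - <<'E'
import cv2
s=cv2.imread('pics/c2_side.png');cv2.imwrite('pics/c2_s.png',cv2.resize(s[170:300,230:420],None,fx=4,fy=4,interpolation=cv2.INTER_CUBIC))
E
```

```text
[[406.2  96.7  35. ]
 [411.8 100.6  35. ]
 [455.8 102.7  35. ]
 [460.8  99.3  35. ]]
[[392.6 173.5  30. ]
 [395.3 123.9  30. ]
 [459.2 126.9  30. ]
 [447.6 182.6  30. ]] pads [[499.6 112.9  12. ]
 [427.4 -39.4  12. ]]
[[278. 243.]
 [278. 255.]
 [326. 253.]]
t 3.3 tcp [433.4  57.5  17. ] jawang 0.048 down [-0.002  0.    -1.   ] F [0.3 0.5 0.3] w 27.4 q [0.1  0.47 2.13 0.   0.54 0.06]
```

View pics/c2_s.png

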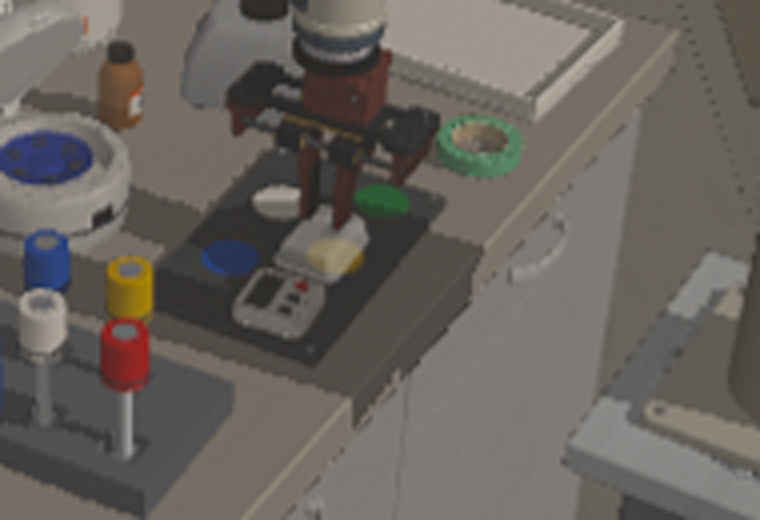

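Run:
```python
from h import *
c=cam('side');t=cam('top')
P=[[433.4,57.5,17],[433.4,57.5,36],[433.4,57.5,97],[420.7,56,12],[426,-43,12],[498,111,12]]
print(((proj(c,P)-[230,170])*4).round(0), proj(t,P).round(0))
s=cv2.imread('pics/c2_side.png');cv2.imwrite('pics/c2_s2.png',cv2.resize(s[200:260,280:350],None,fx=10,fy=10,interpolation=cv2.INTER_CUBIC))
s=cv2.imread('pics/c_wrist.png');cv2.imwrite('pics/c2_w2.png',cv2.resize(s[160:400,180:400],None,fx=2.5,fy=2.5,interpolation=cv2.INTER_CUBIC))
```

```text
[[323. 247.]
 [324. 229.]
 [328. 173.]
 [336. 255.]
 [383. 200.]
 [231. 257.]] [[283. 256.]
 [284. 256.]
 [284. 256.]
 [284. 260.]
 [317. 258.]
 [265. 235.]]
```

View pics/c2_s2.png

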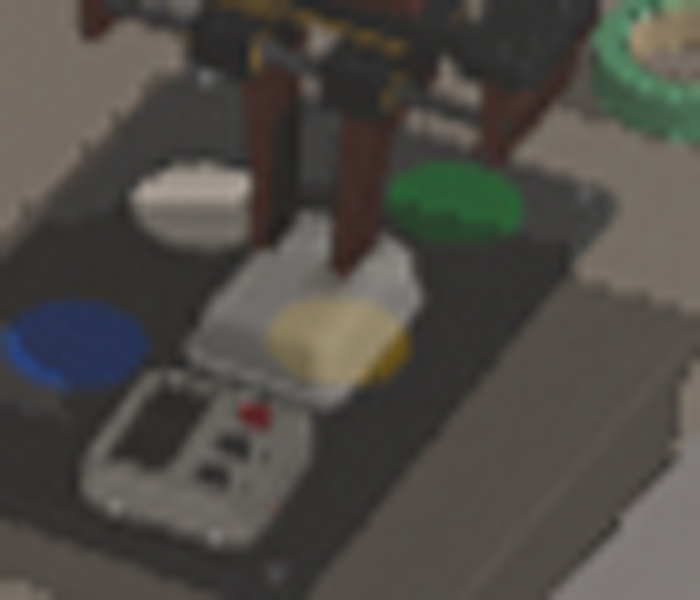

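View pics/c2_w2.png

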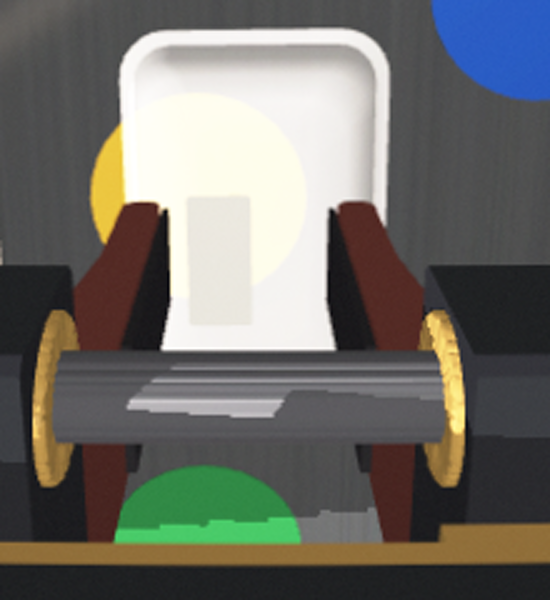

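Run:
```python
from h import *
w=cam('wrist');s=cam('side')
def tri(uw,us):
    a0,a1=ray(w,[uw],100)[0],ray(w,[uw],0)[0]; b0,b1=ray(s,[us],100)[0],ray(s,[us],0)[0]
    da,db=a1-a0,b1-b0
    k=np.linalg.lstsq(np.c_[da,-db],b0-a0,rcond=None)[0]; p=a0+k[0]*da;q=b0+k[1]*db
    print(((p+q)/2).round(1),np.linalg.norm(p-q).round(1))
tri((238,242),(280+34.5,200+27.5))
tri((320,242),(280+26,200+25))
o=ctrl.get_obs();print(o['width'],o['t'])
```

```text
[413.5  69.   50.4] 0.9
[452.   67.5  44.9] 5.0
19.356459045538177 3.4
```

Call:
move_arm --pt "0 0 0 0 1" --pt "0 0 0 0 1" --pt "0 0 0 0 1" --pt "0 0 0 0 1"

```text
t: 3.9
ee_pos: [433.4, 57.5, 17.0]
orientation: [1.173, 1.233, -1.175]
ft_force: [-0.4, -0.6, -0.7]
width: 0.2
```

```bash
python3 look.py d wrist side
python3 - <<'E'
import cv2,numpy as np
s=cv2.imread('pics/d_side.png');w=cv2.imread('pics/d_wrist.png')
a=cv2.resize(s[195:265,275:355],(400,350),interpolation=cv2.INTER_CUBIC);b=cv2.resize(w[130:400,150:410],(338,350))
cv2.imwrite('pics/d_c.png',np.hstack([a,b]))
E
```

```text
t 3.9 tcp [433.4  57.5  17. ] jawang 0.048 down [-0.002  0.    -1.   ] F [-0.4 -0.6 -0.7] w 0.2 q [0.1  0.47 2.13 0.   0.54 0.06]
```

View pics/d_c.png

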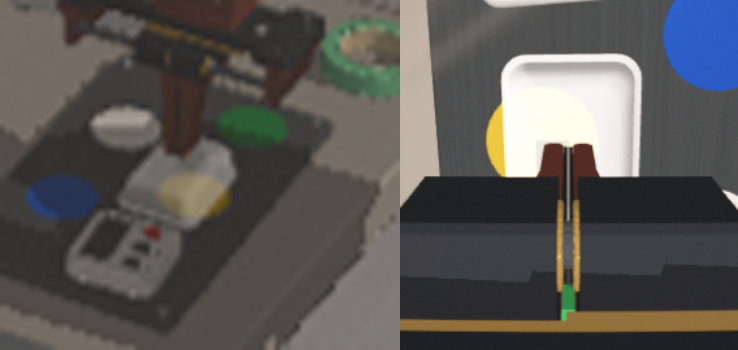

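Call:
move_arm --pt "0 0 40 0 1" --pt "0 0 90 0 1" --pt "0 0 120 0 1" --pt "0 0 120 0 1" --pt "0 0 120 0 1"

```text
t: 4.62
ee_pos: [432.8, 57.4, 136.4]
orientation: [1.173, 1.234, -1.176]
ft_force: [-0.3, 0.3, 0.8]
width: 0.3
```

```bash
python3 look.py e wrist side
python3 - <<'E'
from h import *
o=ctrl.get_obs();P=[o['ee_pos'],o['ee_pos']+[0,0,19]]
print(proj(cam('side'),P),proj(cam('wrist'),P))
s=cv2.imread('pics/e_side.png');w=cv2.imread('pics/e_wrist.png')
for p in proj(cam('side'),P): s[int(round(p[1])),int(round(p[0]))]=(0,255,0)
for p in proj(cam('wrist'),P): cv2.circle(w,tuple(int(round(x)) for x in p),2,(0,255,0),-1)
a=cv2.resize(s[150:265,245:365],(420,402),interpolation=cv2.INTER_NEAREST)
cv2.imwrite('pics/e_c.png',np.hstack([a,w[18:420,100:460]]))
E
```

```text
t 4.62 tcp [432.8  57.4 136.4] jawang 0.048 down [-0.003  0.    -1.   ] F [-0.3  0.3  0.8] w 0.3 q [0.1  0.23 2.07 0.   0.84 0.06]
[[312.93016417 204.13376126]
 [313.24477066 199.53476782]] [[278.40698842 243.34909285]
 [278.17825049 254.81852749]]
```

View pics/e_c.png

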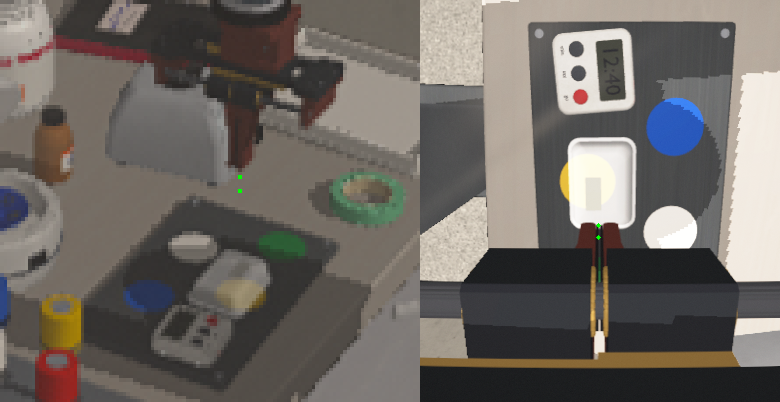

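Run:
```python
from h import *
print(ctrl.hold_point_z,[a for a in dir(ctrl) if a[0]!='_'])
s=cv2.imread('pics/e_side.png');w=cv2.imread('pics/e_wrist.png')
a=cv2.resize(s[170:215,285:335],(500,450),interpolation=cv2.INTER_CUBIC);b=cv2.resize(w[220:280,258:298],(300,450),interpolation=cv2.INTER_CUBIC)
cv2.imwrite('pics/e_d.png',np.hstack([a,b]))
```

```text
18.700000000000003 ['Unreachable', 'close_job', 'get_obs', 'hold_point_z']
```

View pics/e_d.png

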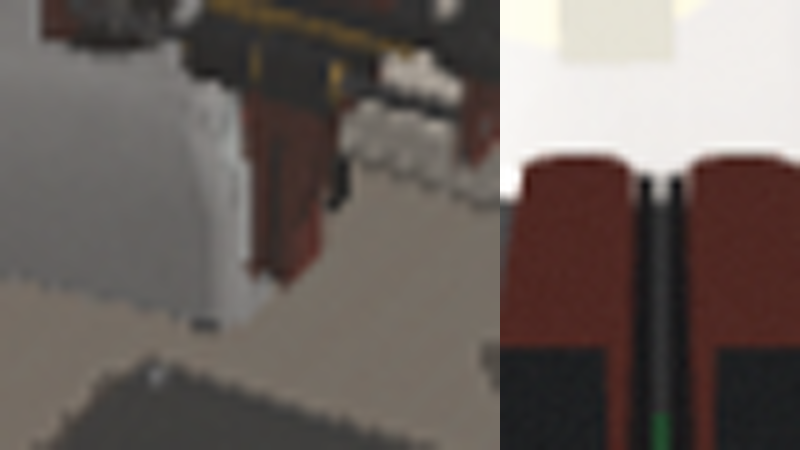

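```bash
cat >> h.py <<'E'
def tri(ca,ua,cb,ub):
    a0,a1=ray(ca,[ua],100)[0],ray(ca,[ua],0)[0]; b0,b1=ray(cb,[ub],100)[0],ray(cb,[ub],0)[0]
    da,db=a1-a0,b1-b0
    k=np.linalg.lstsq(np.c_[da,-db],b0-a0,rcond=None)[0]; p=a0+k[0]*da;q=b0+k[1]*db
    return ((p+q)/2).round(1),np.linalg.norm(p-q).round(1)
E
python3 - <<'E'
from h import *
print(tri(cam('wrist'),(261.5,241.5),cam('side'),(313.5,198.5)))
print(ctrl.get_obs()['ee_pos'])
c=cam('side')
for p in ([498,111,12],[426,-42,12],[503,10,12]): print(proj(c,p))
s=cv2.imread('pics/e_side.png')
from m import *
for n in('blue','green'):
    for b in blobs(s,*COL[n],(240,180,345,265)): print(n,b[:3])
E
```

```text
(array([424.4,  69.8, 168.8]), np.float64(1.7))
[432.39636647  57.37330032 135.79250505]
[[287.70552906 234.18838915]]
[[325.51117341 220.2070346 ]]
[[300.64828124 220.28104033]]
blue (243.71544715447152, 236.10162601626016, 41.0)
green (325.5016835016835, 219.20538720538718, 49.5)
```

The side and wrist views put the finger tips about 30 mm above the reported TCP. This matches the fingers closing above the cover with no contact. I'll open them, go down in small steps and watch the force.

Call:
move_arm --pt "1 0 0 0 -1" --pt "1 0 -20 0 -1" --pt "1 0 -40 0 -1" --pt "1 0 -60 0 -1" --pt "1 0 -80 0 -1" --pt "1 0 -95 0 -1" --pt "1 0 -105 0 -1" --pt "1 0 -115 0 -1" --pt "1 0 -119 0 -1" --pt "1 0 -119 0 -1" --pt "1 0 -119 0 -1"

```text
t: 6.1
ee_pos: [433.7, 57.4, 17.1]
orientation: [1.172, 1.234, -1.177]
ft_force: [-0.7, -0.1, -0.2]
width: 87.7
```

Call:
move_arm --pt "0 0 -5 0 -1" --pt "0 0 -10 0 -1" --pt "0 0 -10 0 -1"

```text
t: 6.48
ee_pos: [433.3, 57.3, 6.7]
orientation: [1.172, 1.235, -1.178]
ft_force: [0.0, 0.2, -0.5]
width: 87.7
```

```bash
python3 look.py f wrist side
python3 - <<'E'
import cv2,numpy as np
s=cv2.imread('pics/f_side.png');w=cv2.imread('pics/f_wrist.png')
a=cv2.resize(s[190:260,275:355],(400,350),interpolation=cv2.INTER_CUBIC);b=cv2.resize(w[130:400,100:460],(400,300))
b=cv2.copyMakeBorder(b,0,50,0,0,0)
cv2.imwrite('pics/f_c.png',np.hstack([a,b]))
E
```

```text
t 6.47 tcp [433.3  57.3   6.7] jawang 0.048 down [-0.005 -0.    -1.   ] F [ 0.   0.2 -0.5] w 87.7 q [0.1  0.49 2.13 0.   0.52 0.06]
```

View pics/f_c.png

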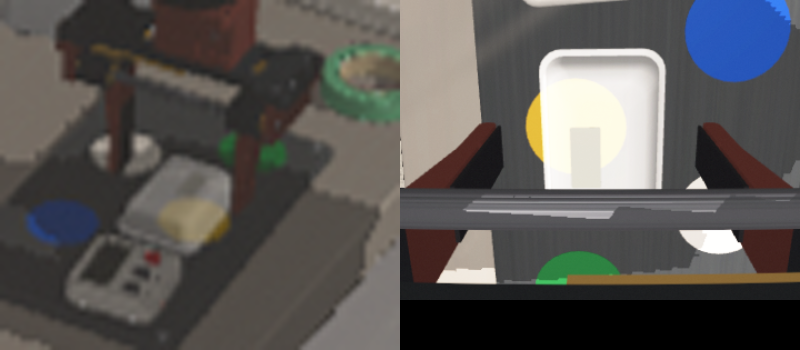

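Call:
move_arm --pt "0 0 -4 0 -1" --pt "0 0 -8 0 -1" --pt "0 0 -12 0 -1" --pt "0 0 -14 0 -1"

```text
t: 7.08
ee_pos: [433.4, 57.4, -7.4]
orientation: [1.172, 1.235, -1.177]
ft_force: [-0.5, -0.6, -0.7]
width: 87.7
```

Call:
move_arm --pt "0 0 -3 0 -1" --pt "0 0 -5 0 -1" --pt "0 0 -5 0 -1"

```text
t: 7.45
ee_pos: [433.3, 57.4, -12.5]
orientation: [1.172, 1.235, -1.178]
ft_force: [-0.7, -1.1, 0.5]
width: 87.6
```

Call:
move_arm --pt "0 0 -2 0 -1" --pt "0 0 -3 0 -1" --pt "0 0 -3 0 -1"

```text
t: 7.82
ee_pos: [433.3, 57.4, -15.6]
orientation: [1.172, 1.235, -1.178]
ft_force: [0.2, 0.0, 0.3]
width: 87.8
```

```bash
python3 look.py g wrist side
python3 - <<'E'
import cv2,numpy as np
s=cv2.imread('pics/g_side.png');w=cv2.imread('pics/g_wrist.png')
a=cv2.resize(s[190:260,275:355],(400,350),interpolation=cv2.INTER_CUBIC);b=cv2.resize(w[130:400,100:460],(400,300))
b=cv2.copyMakeBorder(b,0,50,0,0,0)
cv2.imwrite('pics/g_c.png',np.hstack([a,b]))
E
```

```text
t 7.83 tcp [433.3  57.4 -15.6] jawang 0.048 down [-0.005 -0.    -1.   ] F [0.2 0.  0.3] w 87.8 q [0.1  0.54 2.13 0.   0.47 0.06]
```

View pics/g_c.png

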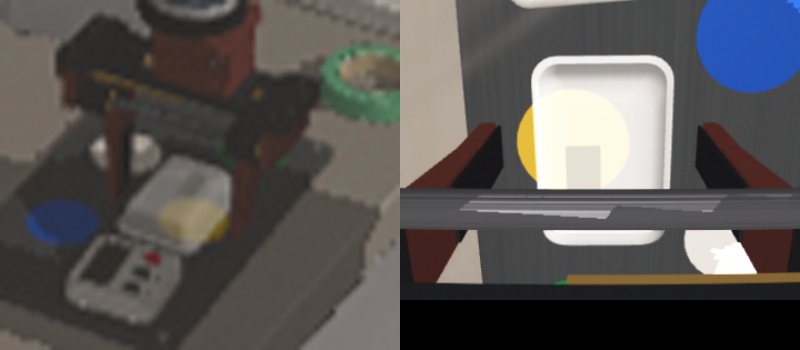

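Call:
move_arm --pt "0 0 0 0 1" --pt "0 0 0 0 1" --pt "0 0 0 0 1" --pt "0 0 0 0 1" --pt "0 0 0 0 1" --pt "0 0 0 0 1" --pt "0 0 0 0 1"

```text
t: 8.8
ee_pos: [433.4, 57.4, -15.5]
orientation: [1.172, 1.235, -1.178]
ft_force: [0.1, 0.3, 0.1]
width: 53.6
```

```bash
python3 - <<'E'
from h import *
c=cam('side')
for z in(5,10,15,20,25): print(z,proj(c,[383,67,z]))
E
python3 look.py h
```

```text
5 [[321.65595562 240.30895575]]
10 [[321.74878531 239.18843852]]
15 [[321.84191792 238.06456524]]
20 [[321.9353551  236.93731888]]
25 [[322.02909849 235.80668228]]
t 8.8 tcp [433.4  57.4 -15.5] jawang 0.048 down [-0.005 -0.    -1.   ] F [0.1 0.3 0.1] w 53.6 q [0.1  0.54 2.13 0.   0.47 0.06]
```

Call:
move_arm --pt "0 0 20 0 1" --pt "0 0 70 0 1" --pt "0 0 130 0 1" --pt "20 -50 165 0 1" --pt "35 -110 165 -0.02 1" --pt "50 -170 165 -0.04 1" --pt "68 -230 165 -0.06 1" --pt "85 -290 165 -0.08 1" --pt "100 -350 165 -0.08 1" --pt "115 -400 165 -0.08 1" --pt "122 -425 165 -0.08 1" --pt "122 -425 165 -0.08 1"

```text
t: 10.3
ee_pos: [555.1, -369.1, 148.8]
orientation: [1.233, 1.197, -1.238]
ft_force: [-0.1, 0.2, -0.4]
width: 54.1
```

```bash
python3 look.py i wrist top
```

```text
t 10.3 tcp [ 555.1 -369.1  148.8] jawang -0.035 down [-0.005  0.001 -1.   ] F [-0.1  0.2 -0.4] w 54.1 q [-0.6   0.53  1.56 -0.    1.06 -0.57]
```

View pics/i_wrist.png

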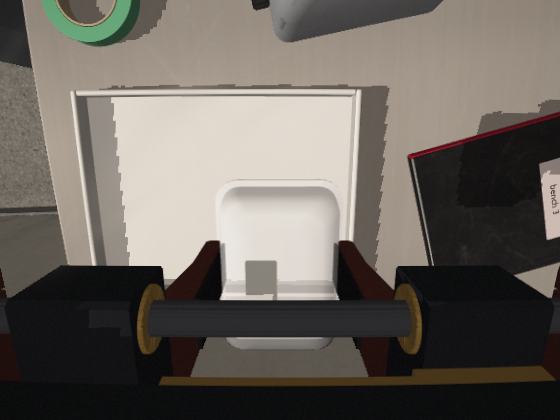

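View pics/i_top.png

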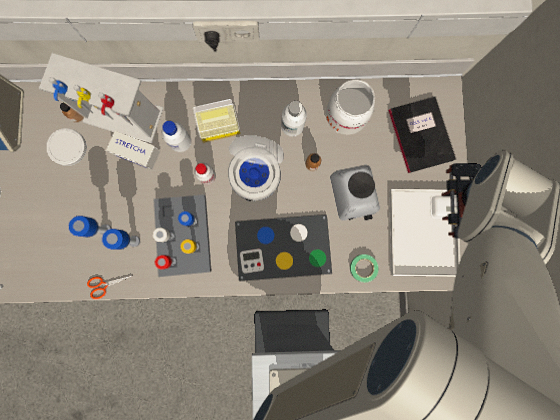

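Call:
move_arm --pt "0 0 -50 0 1" --pt "0 0 -100 0 1" --pt "0 0 -135 0 1" --pt "0 0 -155 0 1" --pt "0 0 -165 0 1" --pt "0 0 -169 0 1" --pt "0 0 -169 0 1"

```text
t: 11.28
ee_pos: [555.2, -367.1, -19.2]
orientation: [1.231, 1.198, -1.237]
ft_force: [0.4, 0.1, 0.1]
width: 53.7
```

Call:
move_arm --pt "0 0 0 0 0.5" --pt "0 0 0 0 0.0" --pt "0 0 0 0 -0.6" --pt "0 0 0 0 -0.6"

```text
t: 11.78
ee_pos: [555.3, -367.2, -19.1]
orientation: [1.231, 1.197, -1.237]
ft_force: [0.2, -0.3, 0.6]
width: 69.0
```

Call:
move_arm --pt "0 0 30 0 -0.6" --pt "0 0 90 0 -0.6" --pt "0 0 150 0 -1" --pt "-15 60 170 0 -1" --pt "-133 519 150 0.09 -1" --pt "-133 519 150 0.09 -1" --pt "-133 519 150 0.09 -1" --pt "-133 519 150 0.09 -1" --pt "-133 519 150 0.09 -1" --pt "-133 519 150 0.09 -1" --pt "-133 519 150 0.09 -1" --pt "-133 519 150 0.09 -1"

```text
t: 13.28
ee_pos: [421.4, 154.0, 131.1]
orientation: [1.164, 1.24, -1.169]
ft_force: [0.5, -0.3, -0.5]
width: 87.7
```

```bash
python3 look.py j wrist top
```

```text
t 13.28 tcp [421.4 154.  131.1] jawang 0.059 down [-0.004  0.    -1.   ] F [ 0.5 -0.3 -0.5] w 87.7 q [0.32 0.26 2.05 0.   0.84 0.26]
```

View pics/j_wrist.png

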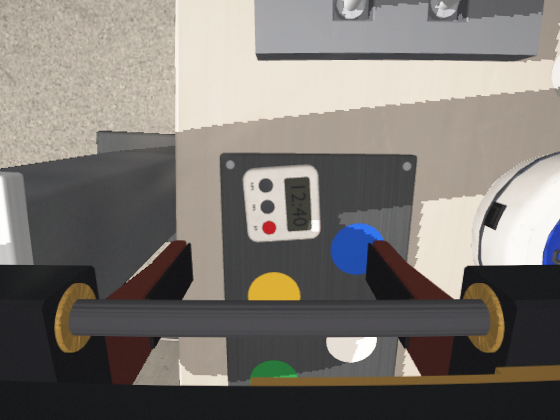

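View pics/j_top.png

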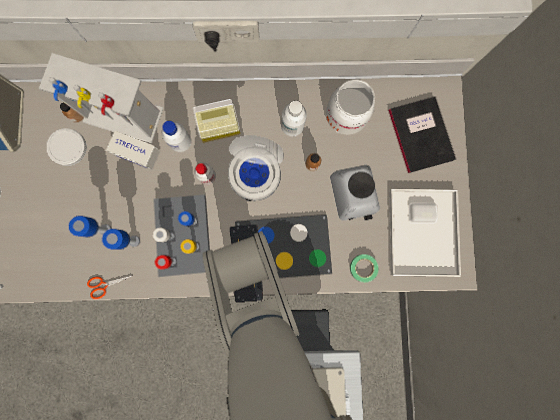

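Run:
```python
from h import *
c=cam('wrist')
q=ray(c,[(243,170),(316,165),(321,237),(248,242)],30);print(q.round(1),q.mean(0))
d=q[1]-q[0]+q[2]-q[3];print(np.arctan2(d[1],d[0]))
print('pads b,y,w',ray(c,[(358,248),(274,298),(351,340)],12).round(1))
```

```text
[[388.6 184.1  30. ]
 [450.6 192.2  30. ]
 [460.6 128.3  30. ]
 [395.4 119.5  30. ]] [423.79842219 156.03894922  30.        ]
0.13198392870748543
pads b,y,w [[499.7 113.8  12. ]
 [422.2  56.1  12. ]
 [504.6  12.9  12. ]]
```

Call:
move_arm --pt "2 1 -40 0.05 -1" --pt "2 1 -80 0.05 -1" --pt "2 1 -115 0.05 -1" --pt "2 1 -135 0.05 -1" --pt "2 1 -143 0.05 -1" --pt "2 1 -147 0.05 -1" --pt "2 1 -147 0.05 1" --pt "2 1 -147 0.05 1" --pt "2 1 -147 0.05 1" --pt "2 1 -147 0.05 1" --pt "2 1 -147 0.05 1"

```text
t: 14.75
ee_pos: [423.9, 155.8, -15.3]
orientation: [1.126, 1.263, -1.129]
ft_force: [-0.7, -1.1, 6.0]
width: 65.7
```

```bash
python3 look.py k wrist
```

```text
t 14.75 tcp [423.9 155.8 -15.3] jawang 0.112 down [-0.004  0.001 -1.   ] F [-0.7 -1.1  6. ] w 65.7 q [0.32 0.55 2.11 0.   0.49 0.21]
```

View pics/k_wrist.png

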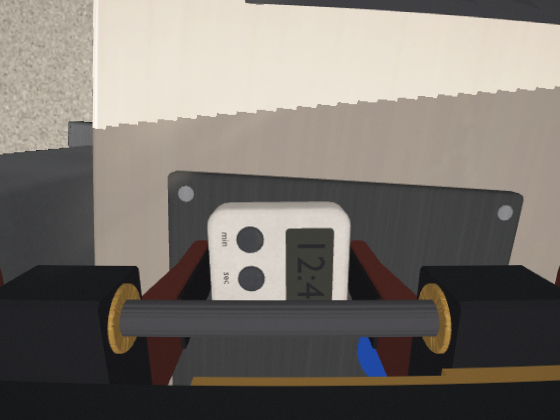

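Call:
move_arm --pt "0 0 20 0 1" --pt "0 0 70 0 1" --pt "0 0 130 0 1" --pt "0 -50 165 0 1" --pt "1 -110 165 -0.04 1" --pt "2 -170 165 -0.08 1" --pt "3 -230 165 -0.1 1" --pt "4 -290 165 -0.14 1" --pt "5 -350 165 -0.14 1" --pt "6 -410 165 -0.14 1" --pt "6 -470 165 -0.14 1" --pt "6 -524 165 -0.14 1"

```text
t: 16.3
ee_pos: [429.4, -370.3, 149.7]
orientation: [1.23, 1.199, -1.232]
ft_force: [0.8, -0.1, 0.2]
width: 65.6
```

```bash
python3 look.py l wrist
```

```text
t 16.3 tcp [ 429.4 -370.3  149.7] jawang -0.029 down [-0.003  0.001 -1.   ] F [ 0.8 -0.1  0.2] w 65.6 q [-0.73  0.39  1.79 -0.    0.96 -0.7 ]
```

View pics/l_wrist.png

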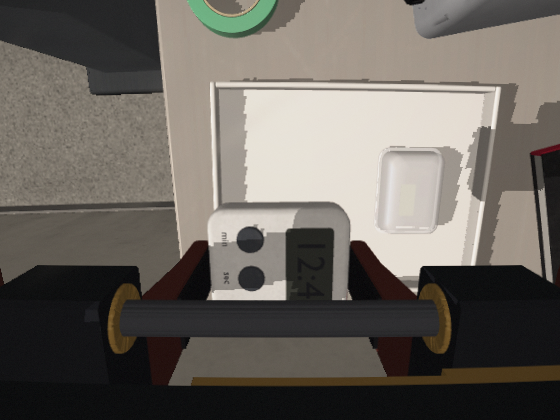

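Call:
move_arm --pt "6 0 -50 0 1" --pt "6 0 -100 0 1" --pt "6 0 -135 0 1" --pt "6 0 -155 0 1" --pt "6 0 -165 0 1" --pt "6 0 -169 0 1" --pt "6 0 -169 0 1"

```text
t: 17.23
ee_pos: [436.8, -376.8, -18.0]
orientation: [1.228, 1.191, -1.234]
ft_force: [0.4, -0.3, -0.6]
width: 65.7
```

Call:
move_arm --pt "0 0 0 0 0" --pt "0 0 0 0 -0.5" --pt "0 0 0 0 -0.72" --pt "0 0 0 0 -0.72" --pt "0 0 30 0 -0.72" --pt "0 0 90 0 -0.72" --pt "0 0 150 0 -0.5" --pt "0 0 200 0 -0.5" --pt "0 60 220 0 -0.5"

```text
t: 18.35
ee_pos: [438.9, -320.5, 205.6]
orientation: [1.23, 1.182, -1.234]
ft_force: [0.6, 1.4, 0.2]
width: 65.7
```

```bash
python3 look.py m wrist side
```

```text
t 18.35 tcp [ 438.9 -320.5  205.6] jawang -0.034 down [ 0.006 -0.009 -1.   ] F [0.6 1.4 0.2] w 65.7 q [-0.65  0.28  1.81 -0.    1.05 -0.61]
```

View pics/m_wrist.png

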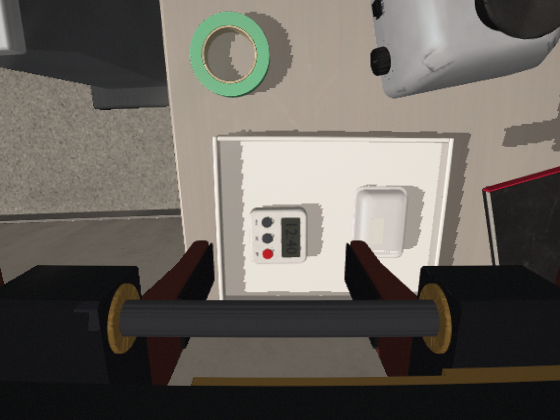

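View pics/m_side.png

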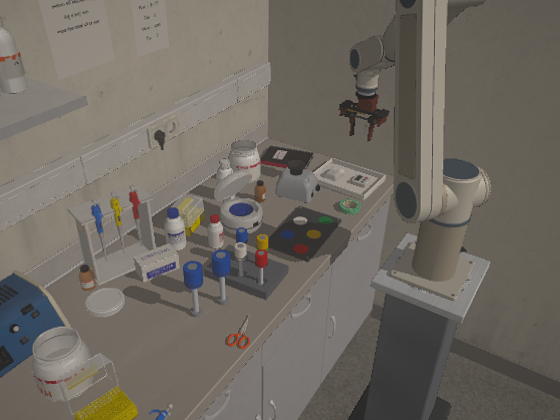

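Both items lie in the tray and all five pads on the plate are clear. Next, a look at the block from above.

Call:
move_arm --pt "41 650 40 0.68 -0.4" --pt "41 650 40 0.68 -0.4" --pt "41 650 40 0.68 -0.4" --pt "41 650 40 0.68 -0.4" --pt "41 650 40 0.68 -0.4" --pt "41 650 40 0.68 -0.4" --pt "41 650 40 0.68 -0.4" --pt "41 650 40 0.68 -0.4" --pt "41 650 40 0.68 -0.4" --pt "41 650 40 0.68 -0.4" --pt "41 650 40 0.68 -0.4" --pt "41 650 40 0.68 -0.4"

```text
t: 19.95
ee_pos: [478.1, 337.0, 243.6]
orientation: [0.714, 1.444, -0.715]
ft_force: [-0.1, -0.1, 1.0]
width: 61.2
```

```bash
python3 look.py n wrist top side
```

```text
t 19.95 tcp [478.1 337.  243.6] jawang 0.654 down [ 0.005 -0.003 -1.   ] F [-0.1 -0.1  1. ] w 61.2 q [ 0.6   0.31  1.67 -0.01  1.16 -0.06]
```

View pics/n_wrist.png

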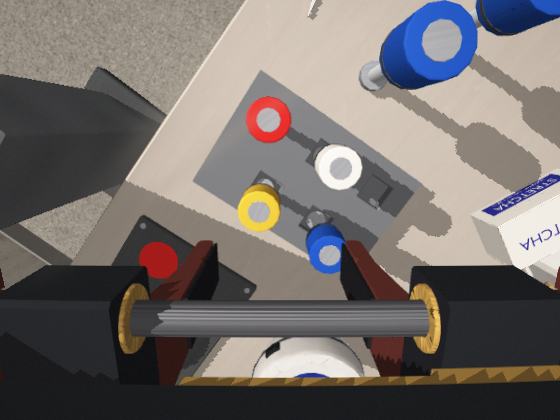

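View pics/n_top.png

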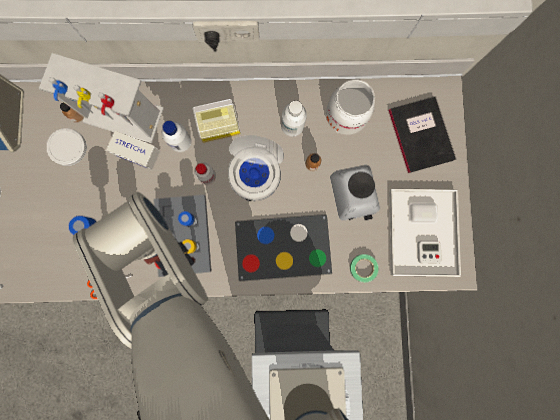

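Run:
```python
from m import *
w=cv2.imread('pics/n_wrist.png');c=cam('wrist')
for n,p in(('red',(268,119.5)),('white',(340.5,168)),('yellow',(259,211)),('blue',(329,255))): print(n,ray(c,[p],142).round(1))
t=cv2.imread('pics/n_top.png');ct=cam('top')
C=dict(COL);C['wh']=((0,0,110),(180,70,255))
for n in C:
    for b in blobs(t,*C[n],(242,222,326,273),60): print('pad',n,np.round(b[:3],1),ray(ct,b[:2],12).round(1))
cv2.imwrite('pics/n_c.png',cv2.resize(w[0:290,180:560],None,fx=2,fy=2))
```

```text
red [[428.  386.8 142. ]]
white [[501.5 392.3 142. ]]
yellow [[468.5 319.5 142. ]]
blue [[543.9 324.8 142. ]]
pad red [250.6 263.  215.5] [[415.5 155.8  12. ]]
pad yellow [284.  260.3 224. ] [[420.7  55.8  12. ]]
pad green [317.1 257.8 216.5] [[425.9 -43.7  12. ]]
pad blue [265.2 234.9 207. ] [[498.  110.3  12. ]]
pad wh [298.4 232.3 220. ] [[503.6  10.   12. ]]
```

View pics/n_c.png

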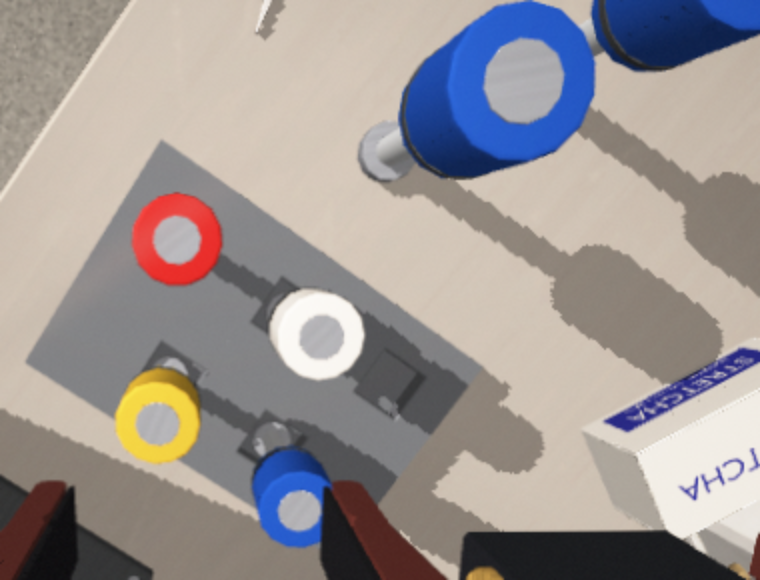

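Run:
```python
from h import *
c=cam('wrist');t=cam('top')
print('decoy foot',ray(c,[(371,76)],4).round(1))
print(tri(c,(442,40),t,(116,237)))
a=cv2.imread('pics/a_top.png')
```

```text
decoy foot [[490.3 500.7   4. ]]
(array([491. , 490.7, 199. ]), np.float64(10.4))
```

Call:
move_arm --pt "-4 -8 -40 0 -0.4" --pt "-10 -18 -80 0 -0.4" --pt "-10 -18 -110 0 -0.4" --pt "-10 -18 -120 0 -0.4" --pt "-10 -18 -120 0 -0.4"

```text
t: 20.72
ee_pos: [468.1, 315.4, 123.7]
orientation: [0.716, 1.444, -0.719]
ft_force: [0.0, 0.6, 0.6]
width: 61.4
```

```bash
python3 look.py o wrist side
python3 - <<'E'
import cv2,numpy as np
s=cv2.imread('pics/o_side.png');w=cv2.imread('pics/o_wrist.png')
a=cv2.resize(s[200:300,210:310],(400,400),interpolation=cv2.INTER_CUBIC);b=cv2.resize(w[130:400,100:460],(400,300))
b=cv2.copyMakeBorder(b,0,100,0,0,0)
cv2.imwrite('pics/o_c.png',np.hstack([a,b]))
E
```

```text
t 20.73 tcp [468.1 315.4 123.7] jawang 0.65 down [ 0.004 -0.004 -1.   ] F [0.  0.6 0.6] w 61.4 q [ 0.57  0.42  1.81 -0.01  0.9  -0.07]
```

View pics/o_c.png

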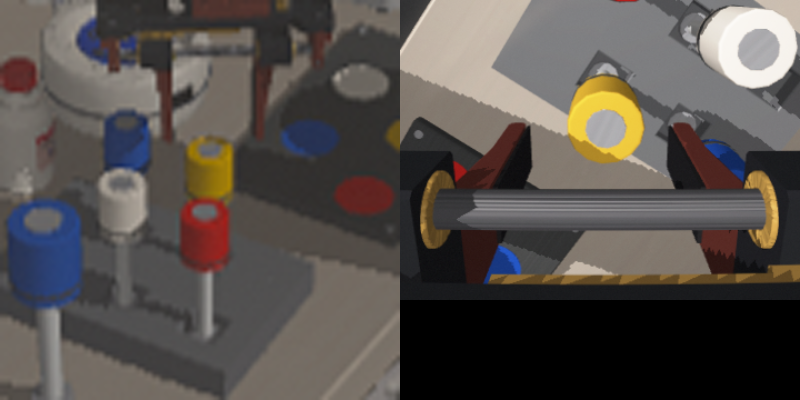

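```bash
python3 look.py o2
python3 - <<'E'
from h import *
c=cam('wrist');print(ray(c,[(284.5,244)],142),ctrl.get_obs()['ee_pos'])
w=cv2.imread('pics/o_wrist.png');s=cv2.imread('pics/o_side.png')
print(proj(cam('side'),[[468,315,123.7],[468,315,151.7]]))
E
```

```text
t 20.82 tcp [468.9 316.3 124.9] jawang 0.651 down [ 0.006 -0.003 -1.   ] F [ 0.4 -0.5  1.3] w 61.4 q [ 0.58  0.42  1.81 -0.01  0.9  -0.07]
[[469.11072913 322.86275793 142.        ]] [468.88375096 316.30339373 124.93039438]
[[263.47853338 240.93935146]
 [263.51384776 233.85932941]]
```

Call:
move_arm --pt "0 4 0 0 -0.4" --pt "0 4 -15 0 -0.4" --pt "0 4 -30 0 -0.4" --pt "0 4 -42 0 -0.4" --pt "0 4 -49 0 -0.4" --pt "0 4 -49 0 -0.4"

```text
t: 21.58
ee_pos: [468.5, 320.0, 75.1]
orientation: [0.717, 1.443, -0.718]
ft_force: [-0.8, 0.2, -0.9]
width: 61.5
```

```bash
python3 look.py p wrist side
python3 - <<'E'
import cv2,numpy as np
s=cv2.imread('pics/p_side.png');w=cv2.imread('pics/p_wrist.png')
a=cv2.resize(s[200:300,210:310],(400,400),interpolation=cv2.INTER_CUBIC);b=cv2.resize(w[130:400,100:460],(400,300))
b=cv2.copyMakeBorder(b,0,100,0,0,0)
cv2.imwrite('pics/p_c.png',np.hstack([a,b]))
E
```

```text
t 21.57 tcp [468.5 320.   75.1] jawang 0.651 down [ 0.005 -0.003 -1.   ] F [-0.8  0.2 -0.9] w 61.5 q [ 0.58  0.5   1.83 -0.01  0.81 -0.06]
```

View pics/p_c.png

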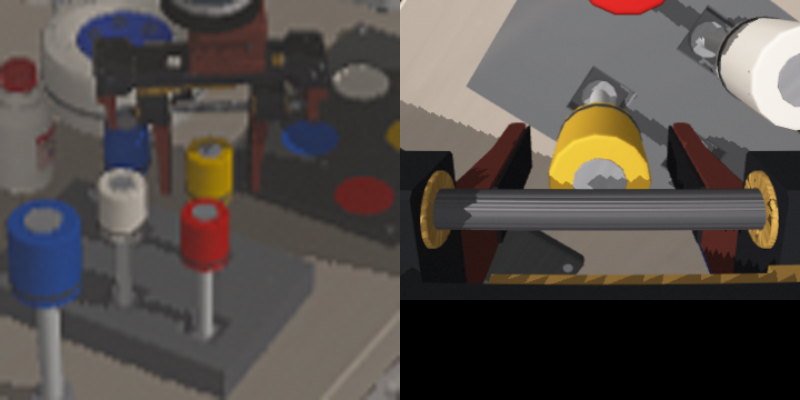

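Call:
move_arm --pt "0 0 0 0 -0.2" --pt "0 0 0 0 0" --pt "0 0 0 0 0.1" --pt "0 0 0 0 0.15" --pt "0 0 0 0 0.2" --pt "0 0 0 0 0.4" --pt "0 0 0 0 1" --pt "0 0 0 0 1"

```text
t: 22.68
ee_pos: [469.0, 320.4, 76.1]
orientation: [0.718, 1.442, -0.717]
ft_force: [-0.9, -1.1, 4.0]
width: 37.5
```

Call:
move_arm --pt "0 0 3 0 1" --pt "0 0 10 0 1" --pt "0 0 20 0 1" --pt "0 0 35 0 1" --pt "0 0 45 0 1" --pt "0 0 50 0 1" --pt "0 0 50 0 1"

```text
t: 23.55
ee_pos: [469.2, 320.5, 126.6]
orientation: [0.718, 1.442, -0.716]
ft_force: [0.3, 0.6, -2.4]
width: 37.3
```

```bash
python3 look.py q wrist side
python3 - <<'E'
import cv2,numpy as np
s=cv2.imread('pics/q_side.png');w=cv2.imread('pics/q_wrist.png')
a=cv2.resize(s[190:290,210:310],(400,400),interpolation=cv2.INTER_CUBIC);b=cv2.resize(w[130:400,100:460],(400,300))
b=cv2.copyMakeBorder(b,0,100,0,0,0)
cv2.imwrite('pics/q_c.png',np.hstack([a,b]))
E
```

```text
t 23.55 tcp [469.2 320.5 126.6] jawang 0.651 down [ 0.007 -0.002 -1.   ] F [ 0.3  0.6 -2.4] w 37.3 q [ 0.58  0.42  1.81 -0.01  0.91 -0.06]
```

View pics/q_c.png

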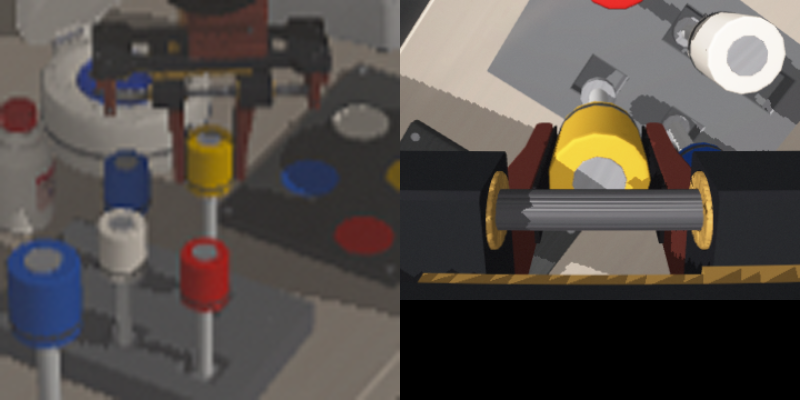

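Call:
move_arm --pt "-2 -8 20 0 1" --pt "-6 -26 40 -0.05 1" --pt "-10 -52 50 -0.1 1" --pt "-15 -80 50 -0.15 1" --pt "-20 -110 50 -0.2 1" --pt "-25 -140 50 -0.25 1" --pt "-30 -170 50 -0.3 1" --pt "-36 -200 50 -0.35 1" --pt "-41 -228 50 -0.4 1" --pt "-45 -248 50 -0.45 1" --pt "-47 -260 50 -0.5 1" --pt "-48 -264 50 -0.5 1"

```text
t: 25.15
ee_pos: [420.9, 55.7, 176.4]
orientation: [1.097, 1.269, -1.098]
ft_force: [1.1, -0.0, -1.6]
width: 37.4
```

```bash
python3 look.py r wrist top side
```

```text
t 25.15 tcp [420.9  55.7 176.4] jawang 0.149 down [ 0.004 -0.005 -1.   ] F [ 1.1 -0.  -1.6] w 37.4 q [ 0.11  0.14  2.07 -0.01  0.93 -0.04]
```

View pics/r_wrist.png

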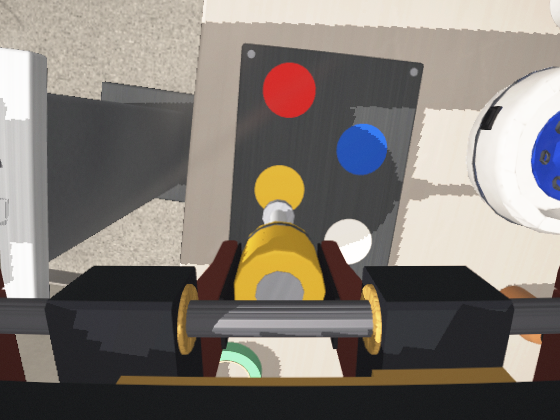

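Run:
```python
from h import *
c=cam('wrist')
print('foot',ray(c,[(278.5,213)],117),'headtop',ray(c,[(279,290)],242),'pad y',ray(c,[(279.5,188)],12),'w',ray(c,[(347.5,241)],12))
s=cv2.imread('pics/r_side.png');print(proj(cam('side'),[[420.9,56,112],[420.9,56,242]]))
cv2.imwrite('pics/r_c.png',cv2.resize(s[150:260,270:370],None,fx=5,fy=5,interpolation=cv2.INTER_CUBIC))
```

```text
foot [[420.74494088  59.9496632  117.        ]] headtop [[420.86903415  59.40163723 242.        ]] pad y [[421.85907998  60.51901351  12.        ]] w [[504.29933558  13.55126067  12.        ]]
[[315.61241055 210.65801498]
 [317.94682848 178.50530371]]
```

View pics/r_c.png

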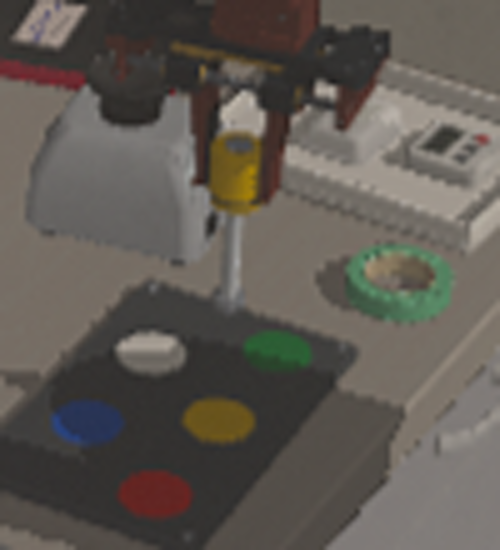

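Call:
move_arm --pt "0.5 0.5 -15 0 1" --pt "0.5 0.5 -40 0 1" --pt "0.5 0.5 -62 0 1" --pt "0.5 0.5 -78 0 1" --pt "0.5 0.5 -88 0 1" --pt "0.5 0.5 -94 0 1" --pt "0.5 0.5 -96 0 1" --pt "0.5 0.5 -97 0 1" --pt "0.5 0.5 -97 0 1"

```text
t: 26.42
ee_pos: [421.7, 57.0, 79.4]
orientation: [1.096, 1.27, -1.097]
ft_force: [-0.7, 0.0, -2.3]
width: 37.3
```

Call:
move_arm --pt "0 0 -0.5 0 1" --pt "0 0 -1 0 1" --pt "0 0 -1.5 0 1" --pt "0 0 -1.5 0 1"

```text
t: 26.92
ee_pos: [421.7, 57.0, 77.9]
orientation: [1.096, 1.27, -1.097]
ft_force: [0.5, 0.1, -2.4]
width: 37.3
```

Call:
move_arm --pt "0 0 -0.5 0 1" --pt "0 0 -1 0 1" --pt "0 0 -1 0 1"

```text
t: 27.3
ee_pos: [421.6, 56.9, 76.8]
orientation: [1.095, 1.27, -1.097]
ft_force: [0.6, -0.6, -2.1]
width: 37.6
```

Call:
move_arm --pt "0 0 -0.5 0 1" --pt "0 0 -0.7 0 1" --pt "0 0 -0.7 0 1"

```text
t: 27.68
ee_pos: [421.6, 56.9, 76.1]
orientation: [1.095, 1.27, -1.097]
ft_force: [-0.0, 0.3, -1.8]
width: 37.6
```

Call:
move_arm --pt "0 0 -0.5 0 1" --pt "0 0 -0.7 0 1" --pt "0 0 -0.7 0 1"

```text
t: 28.05
ee_pos: [421.8, 57.0, 76.1]
orientation: [1.096, 1.27, -1.097]
ft_force: [-1.8, 0.7, 8.9]
width: 37.6
```

Call:
move_arm --pt "0 0 -0.5 0 1" --pt "0 0 -0.7 0 1" --pt "0 0 -0.7 0 1"

```text
t: 28.42
ee_pos: [421.8, 57.0, 76.1]
orientation: [1.096, 1.27, -1.097]
ft_force: [-3.6, -0.8, 10.3]
width: 37.4
```

Call:
move_arm --pt "0 0 0.1 0 1" --pt "0 0 0.1 0 0.16" --pt "0 0 0.1 0 0.14" --pt "0 0 0.1 0 0.13" --pt "0 0 0.1 0 0.12" --pt "0 0 0.1 0 0.1" --pt "0 0 0.1 0 0.08" --pt "0 0 0.1 0 0.05" --pt "0 0 0.1 0 0.02" --pt "0 0 0.1 0 -0.02" --pt "0 0 0.1 0 -0.06"

```text
t: 29.8
ee_pos: [421.9, 57.0, 76.2]
orientation: [1.096, 1.27, -1.097]
ft_force: [0.1, -0.6, -1.2]
width: 46.4
```

Call:
move_arm --pt "0 0 0 0 -0.12" --pt "0 0 0 0 -0.2" --pt "0 0 0 0 -0.28" --pt "0 0 0 0 -0.34"

```text
t: 30.3
ee_pos: [421.8, 57.0, 76.2]
orientation: [1.096, 1.27, -1.097]
ft_force: [0.3, -0.4, 0.9]
width: 58.6
```

```bash
python3 look.py s wrist side
python3 - <<'E'
import cv2,numpy as np
s=cv2.imread('pics/s_side.png');w=cv2.imread('pics/s_wrist.png')
a=cv2.resize(s[180:260,275:355],(400,400),interpolation=cv2.INTER_CUBIC);b=cv2.resize(w[100:400,80:480],(400,300))
b=cv2.copyMakeBorder(b,0,100,0,0,0)
cv2.imwrite('pics/s_c.png',np.hstack([a,b]))
E
```

```text
t 30.3 tcp [421.8  57.   76.2] jawang 0.151 down [ 0.005 -0.005 -1.   ] F [ 0.3 -0.4  0.9] w 58.6 q [ 0.11  0.33  2.14 -0.01  0.67 -0.03]
```

View pics/s_c.png

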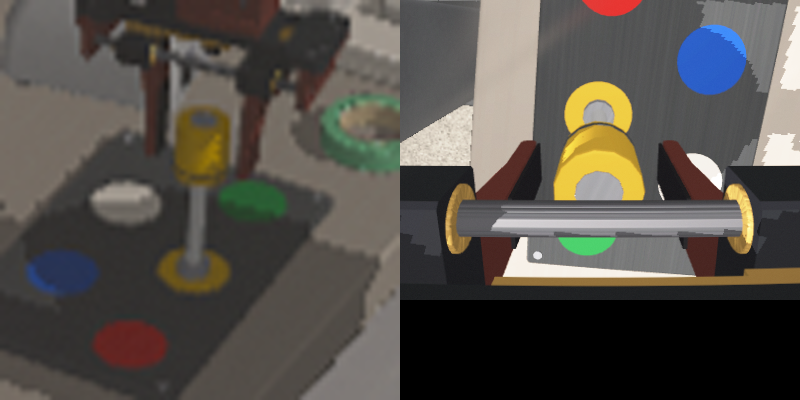

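Call:
move_arm --pt "0 0 10 0 -0.34" --pt "0 0 40 0 -0.34" --pt "0 0 90 0 -0.34" --pt "0 0 140 0 -0.34" --pt "10 40 160 0.05 -0.34" --pt "79 335 160 0.5 -0.4" --pt "79 335 160 0.5 -0.4" --pt "79 335 160 0.5 -0.4" --pt "79 335 160 0.5 -0.4" --pt "79 335 160 0.5 -0.4" --pt "79 335 160 0.5 -0.4" --pt "79 335 160 0.5 -0.4"

```text
t: 31.9
ee_pos: [500.3, 391.2, 236.1]
orientation: [0.717, 1.443, -0.717]
ft_force: [-0.1, -0.7, -0.1]
width: 61.7
```

Call:
move_arm --pt "0 0 -40 0 -0.4" --pt "0 0 -80 0 -0.4" --pt "0 0 -110 0 -0.4" --pt "0 0 -110 0 -0.4" --pt "0 0 -110 0 -0.4"

```text
t: 32.52
ee_pos: [501.0, 390.9, 127.7]
orientation: [0.718, 1.442, -0.716]
ft_force: [-0.1, -0.2, -0.1]
width: 61.1
```

```bash
python3 look.py u wrist side
python3 - <<'E'
import cv2,numpy as np
s=cv2.imread('pics/u_side.png');w=cv2.imread('pics/u_wrist.png')
a=cv2.resize(s[180:280,210:350],(400,286),interpolation=cv2.INTER_CUBIC);b=cv2.resize(w[100:400,80:480],(400,300))
a=cv2.copyMakeBorder(a,0,14,0,0,0)
cv2.imwrite('pics/u_c.png',np.hstack([a,b]))
E
```

```text
t 32.52 tcp [501.  390.9 127.7] jawang 0.651 down [ 0.007 -0.002 -1.   ] F [-0.1 -0.2 -0.1] w 61.1 q [ 0.65  0.51  1.65 -0.01  0.98  0.  ]
```

View pics/u_c.png

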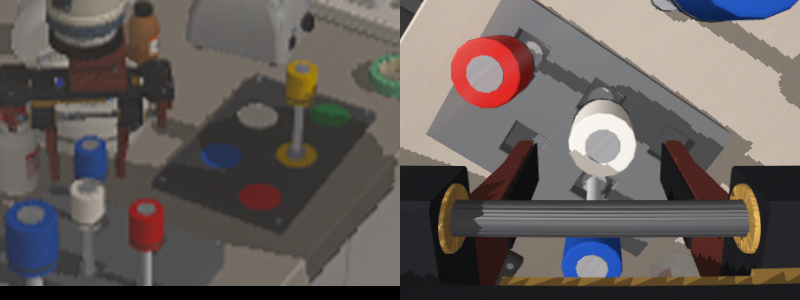

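Run:
```python
from h import *
c=cam('wrist')
p=ray(c,[(283,245)],142)[0];o=ctrl.get_obs()['ee_pos']; d=p-o; a=.651
print(p.round(1),'along jaw',d[0]*np.cos(a)+d[1]*np.sin(a),'perp(cam side)',-d[0]*np.sin(a)+d[1]*np.cos(a))
p=np.array([469.11,322.86]);o=np.array([468.9,316.3]);d=p-o;print('yellow was',d[0]*np.cos(a)+d[1]*np.sin(a),-d[0]*np.sin(a)+d[1]*np.cos(a))
```

```text
[501.9 396.2 142. ] along jaw 3.3572606772704763 perp(cam side) 3.3542937888282225
yellow was 4.142293570447788 5.091080825937353
```

Call:
move_arm --pt "1.5 1.5 -12 0 -0.4" --pt "1.5 1.5 -27 0 -0.4" --pt "1.5 1.5 -41 0 -0.4" --pt "1.5 1.5 -52 0 -0.4" --pt "1.5 1.5 -52 0 -0.4" --pt "1.5 1.5 -52 0 -0.2" --pt "1.5 1.5 -52 0 0" --pt "1.5 1.5 -52 0 0.1" --pt "1.5 1.5 -52 0 0.15" --pt "1.5 1.5 -52 0 0.2" --pt "1.5 1.5 -52 0 0.6" --pt "1.5 1.5 -52 0 1"

```text
t: 34.12
ee_pos: [502.8, 393.0, 76.5]
orientation: [0.719, 1.441, -0.715]
ft_force: [-1.9, -1.9, 5.8]
width: 37.4
```

Call:
move_arm --pt "0 0 0 0 1" --pt "0 0 3 0 1" --pt "0 0 10 0 1" --pt "0 0 25 0 1" --pt "0 0 45 0 1" --pt "0 0 70 0 1" --pt "0 0 100 0 1" --pt "0 0 130 0 1" --pt "0 0 150 0 1" --pt "0 0 160 0 1" --pt "0 0 160 0 1"

```text
t: 35.5
ee_pos: [503.0, 393.2, 237.7]
orientation: [0.72, 1.44, -0.714]
ft_force: [0.2, -0.7, -2.7]
width: 37.5
```

```bash
python3 look.py v side
python3 - <<'E'
import cv2,numpy as np
s=cv2.imread('pics/v_side.png')
cv2.imwrite('pics/v_c.png',cv2.resize(s[160:280,200:350],None,fx=4,fy=4,interpolation=cv2.INTER_CUBIC))
E
```

```text
t 35.5 tcp [503.  393.2 237.7] jawang 0.651 down [ 0.009 -0.    -1.   ] F [ 0.2 -0.7 -2.7] w 37.5 q [ 0.65  0.39  1.56 -0.01  1.18 -0.  ]
```

View pics/v_c.png

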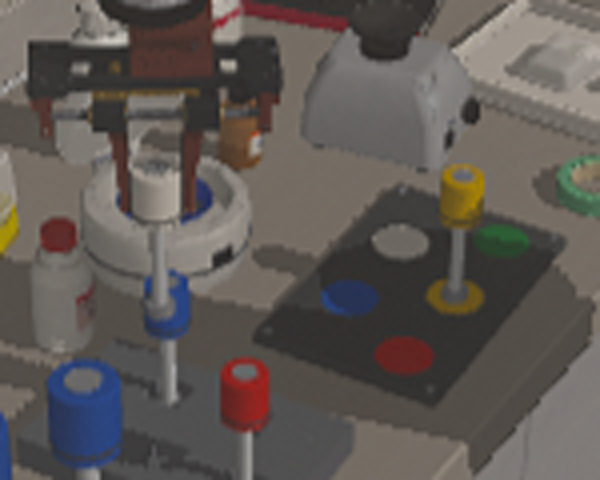

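Call:
move_arm --pt "0 -8 0 0 1" --pt "-2 -30 0 -0.05 1" --pt "-4 -65 0 -0.12 1" --pt "-6 -105 0 -0.2 1" --pt "-8 -145 0 -0.28 1" --pt "-8 -185 0 -0.36 1" --pt "-6 -225 0 -0.42 1" --pt "-4 -265 0 -0.48 1" --pt "-2 -305 0 -0.54 1" --pt "0 -345 0 -0.58 1" --pt "1 -372 0 -0.6 1" --pt "1 -382 0 -0.6 1"

```text
t: 37.05
ee_pos: [502.5, 8.8, 236.3]
orientation: [1.173, 1.223, -1.174]
ft_force: [0.5, -0.4, -3.0]
width: 37.8
```

Call:
move_arm --pt "0 0 -10 0 1" --pt "0 0 -25 0 1" --pt "0 0 -45 0 1" --pt "0 0 -58 0 1" --pt "0 0 -62 0 1" --pt "0 0 -62 0 1"

```text
t: 37.8
ee_pos: [502.5, 9.0, 174.1]
orientation: [1.172, 1.224, -1.174]
ft_force: [-0.2, -0.3, -3.7]
width: 37.8
```

```bash
python3 look.py w wrist side
```

```text
t 37.8 tcp [502.5   9.  174.1] jawang 0.047 down [ 0.005 -0.006 -1.   ] F [-0.2 -0.3 -3.7] w 37.8 q [-0.    0.26  1.91 -0.01  0.96 -0.05]
```

View pics/w_wrist.png

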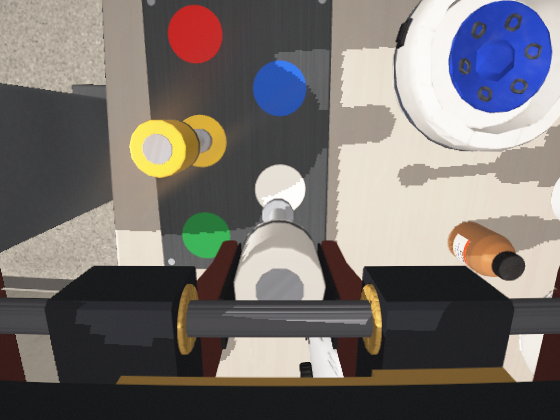

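Call:
move_arm --pt "1 0.5 -15 0 1" --pt "1 0.5 -40 0 1" --pt "1 0.5 -62 0 1" --pt "1 0.5 -78 0 1" --pt "1 0.5 -88 0 1" --pt "1 0.5 -93 0 1" --pt "1 0.5 -95.5 0 1" --pt "1 0.5 -96.5 0 1" --pt "1 0.5 -96.5 0 1"

```text
t: 39.02
ee_pos: [504.3, 9.4, 78.6]
orientation: [1.173, 1.222, -1.172]
ft_force: [0.6, -0.4, -3.2]
width: 37.5
```

Call:
move_arm --pt "0 0 -0.5 0 1" --pt "0 0 -0.8 0 1" --pt "0 0 -0.8 0 1"

```text
t: 39.4
ee_pos: [504.3, 9.4, 77.9]
orientation: [1.173, 1.222, -1.172]
ft_force: [0.1, -0.2, -3.1]
width: 37.8
```

Call:
move_arm --pt "0 0 -0.5 0 1" --pt "0 0 -0.7 0 1" --pt "0 0 -0.7 0 1"

```text
t: 39.78
ee_pos: [504.2, 9.4, 77.1]
orientation: [1.173, 1.222, -1.172]
ft_force: [0.6, -0.5, -3.7]
width: 37.6
```

Call:
move_arm --pt "0 0 -0.5 0 1" --pt "0 0 -0.7 0 1" --pt "0 0 -0.7 0 1"

```text
t: 40.15
ee_pos: [504.3, 9.4, 76.5]
orientation: [1.173, 1.222, -1.172]
ft_force: [-1.5, -0.8, -0.5]
width: 37.7
```

Call:
move_arm --pt "0 0 -0.4 0 1" --pt "0 0 -0.6 0 1" --pt "0 0 -0.6 0 1"

```text
t: 40.52
ee_pos: [504.4, 9.4, 76.5]
orientation: [1.173, 1.222, -1.172]
ft_force: [-1.7, -0.7, 6.5]
width: 37.5
```

Contact at 76.5. Releasing slowly.

Call:
move_arm --pt "0 0 0.1 0 1" --pt "0 0 0.1 0 0.16" --pt "0 0 0.1 0 0.14" --pt "0 0 0.1 0 0.13" --pt "0 0 0.1 0 0.12" --pt "0 0 0.1 0 0.1" --pt "0 0 0.1 0 0.08" --pt "0 0 0.1 0 0.05" --pt "0 0 0.1 0 0.02" --pt "0 0 0.1 0 -0.02" --pt "0 0 0.1 0 -0.06"

```text
t: 41.9
ee_pos: [504.4, 9.4, 76.6]
orientation: [1.173, 1.222, -1.172]
ft_force: [0.2, -0.5, -0.3]
width: 46.6
```

Call:
move_arm --pt "0 0 0 0 -0.12" --pt "0 0 0 0 -0.2" --pt "0 0 0 0 -0.28" --pt "0 0 0 0 -0.34"

```text
t: 42.4
ee_pos: [504.4, 9.4, 76.6]
orientation: [1.173, 1.222, -1.172]
ft_force: [0.1, 0.0, 0.1]
width: 58.5
```

```bash
python3 look.py x wrist side
python3 - <<'E'
import cv2,numpy as np
s=cv2.imread('pics/x_side.png');w=cv2.imread('pics/x_wrist.png')
a=cv2.resize(s[180:260,265:345],(400,400),interpolation=cv2.INTER_CUBIC);b=cv2.resize(w[100:400,80:480],(400,300))
b=cv2.copyMakeBorder(b,0,100,0,0,0)
cv2.imwrite('pics/x_c.png',np.hstack([a,b]))
E
```

```text
t 42.4 tcp [504.4   9.4  76.6] jawang 0.047 down [ 0.007 -0.006 -1.   ] F [0.1 0.  0.1] w 58.5 q [-0.    0.42  1.97 -0.01  0.74 -0.04]
```

View pics/x_c.png

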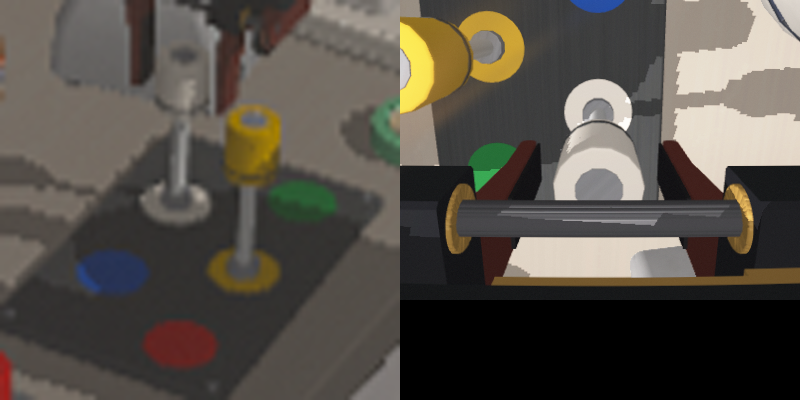

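Call:
move_arm --pt "0 0 10 0 -0.34" --pt "0 0 40 0 -0.34" --pt "0 0 90 0 -0.34" --pt "0 0 140 0 -0.34" --pt "0 30 160 0.05 -0.34" --pt "39 316 160 0.5 -0.4" --pt "39 316 160 0.5 -0.4" --pt "39 316 160 0.5 -0.4" --pt "39 316 160 0.5 -0.4" --pt "39 316 160 0.5 -0.4" --pt "39 316 160 0.5 -0.4" --pt "39 316 160 0.5 -0.4"

```text
t: 44.0
ee_pos: [543.0, 324.8, 236.8]
orientation: [0.798, 1.411, -0.794]
ft_force: [0.6, -0.8, 0.4]
width: 61.0
```

Call:
move_arm --pt "0 0 -40 0 -0.4" --pt "0 0 -80 0 -0.4" --pt "0 0 -110 0 -0.4" --pt "0 0 -110 0 -0.4" --pt "0 0 -110 0 -0.4"

```text
t: 44.62
ee_pos: [544.0, 324.3, 128.2]
orientation: [0.8, 1.41, -0.794]
ft_force: [0.5, 0.9, 0.1]
width: 61.4
```

```bash
python3 look.py y wrist side
python3 - <<'E'
import cv2,numpy as np
s=cv2.imread('pics/y_side.png');w=cv2.imread('pics/y_wrist.png')
a=cv2.resize(s[180:280,210:350],(400,286),interpolation=cv2.INTER_CUBIC);b=cv2.resize(w[100:400,80:480],(400,300))
a=cv2.copyMakeBorder(a,0,14,0,0,0)
cv2.imwrite('pics/y_c.png',np.hstack([a,b]))
E
```

```text
t 44.62 tcp [544.  324.3 128.2] jawang 0.546 down [ 0.01  -0.001 -1.   ] F [0.5 0.9 0.1] w 61.4 q [ 0.52  0.5   1.66 -0.01  0.97 -0.02]
```

View pics/y_c.png

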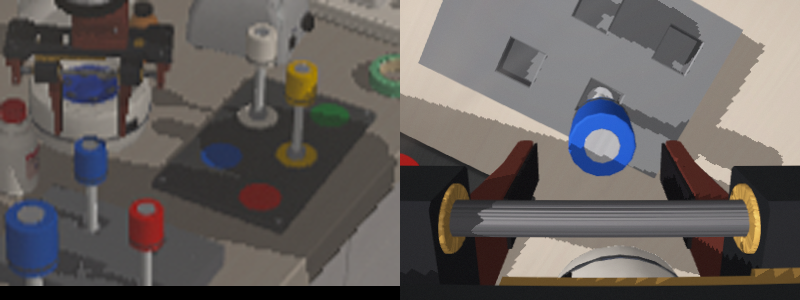

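Call:
move_arm --pt "1.5 1.5 -12 0 -0.4" --pt "1.5 1.5 -27 0 -0.4" --pt "1.5 1.5 -41 0 -0.4" --pt "1.5 1.5 -52 0 -0.4" --pt "1.5 1.5 -52 0 -0.4" --pt "1.5 1.5 -52 0 -0.2" --pt "1.5 1.5 -52 0 0" --pt "1.5 1.5 -52 0 0.1" --pt "1.5 1.5 -52 0 0.15" --pt "1.5 1.5 -52 0 0.2" --pt "1.5 1.5 -52 0 0.6" --pt "1.5 1.5 -52 0 1"

```text
t: 46.22
ee_pos: [545.6, 326.4, 77.0]
orientation: [0.8, 1.409, -0.793]
ft_force: [-1.1, -1.3, 5.5]
width: 37.7
```

Call:
move_arm --pt "0 0 0 0 1" --pt "0 0 3 0 1" --pt "0 0 10 0 1" --pt "0 0 25 0 1" --pt "0 0 45 0 1" --pt "0 0 70 0 1" --pt "0 0 100 0 1" --pt "0 0 130 0 1" --pt "0 0 150 0 1" --pt "0 0 160 0 1" --pt "0 0 160 0 1"

```text
t: 47.6
ee_pos: [545.9, 326.6, 238.2]
orientation: [0.801, 1.408, -0.791]
ft_force: [-0.3, -0.1, -2.3]
width: 37.7
```

```bash
python3 look.py z side
python3 - <<'E'
import cv2,numpy as np
s=cv2.imread('pics/z_side.png')
cv2.imwrite('pics/z_c.png',cv2.resize(s[160:280,200:350],None,fx=4,fy=4,interpolation=cv2.INTER_CUBIC))
E
```

```text
t 47.6 tcp [545.9 326.6 238.2] jawang 0.547 down [ 0.013  0.    -1.   ] F [-0.3 -0.1 -2.3] w 37.7 q [ 0.52  0.39  1.57 -0.01  1.17 -0.02]
```

View pics/z_c.png

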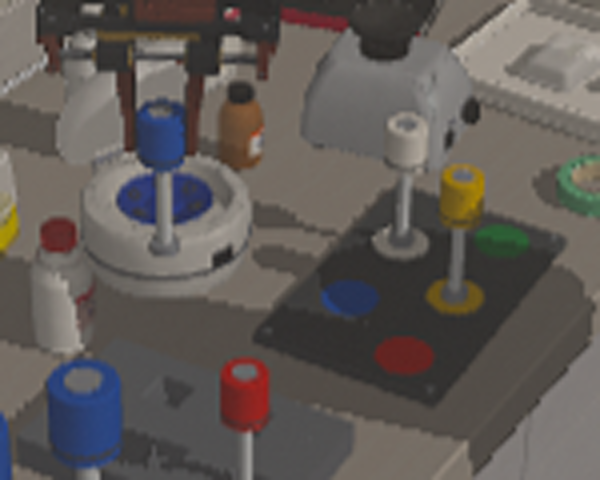

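Call:
move_arm --pt "-2 -8 0 0 1" --pt "-6 -25 0 -0.03 1" --pt "-12 -50 0 -0.08 1" --pt "-18 -80 0 -0.13 1" --pt "-25 -112 0 -0.18 1" --pt "-31 -144 0 -0.23 1" --pt "-38 -174 0 -0.28 1" --pt "-43 -198 0 -0.32 1" --pt "-46 -210 -5 -0.35 1" --pt "-47 -215.5 -20 -0.35 1" --pt "-47 -215.5 -40 -0.35 1" --pt "-47 -215.5 -55 -0.35 1"

```text
t: 49.15
ee_pos: [497.8, 110.9, 180.3]
orientation: [1.062, 1.286, -1.06]
ft_force: [-1.0, 0.1, -1.6]
width: 37.2
```

Call:
move_arm --pt "0 0 -7 0 1" --pt "0 0 -9 0 1" --pt "0 0 -9 0 1"

```text
t: 49.52
ee_pos: [498.1, 111.1, 171.5]
orientation: [1.062, 1.286, -1.059]
ft_force: [0.9, -0.3, -1.7]
width: 37.4
```

```bash
python3 look.py ab wrist
```

```text
t 49.52 tcp [498.1 111.1 171.5] jawang 0.198 down [ 0.009 -0.005 -1.   ] F [ 0.9 -0.3 -1.7] w 37.4 q [ 0.2   0.28  1.9  -0.01  0.95  0.01]
```

View pics/ab_wrist.png

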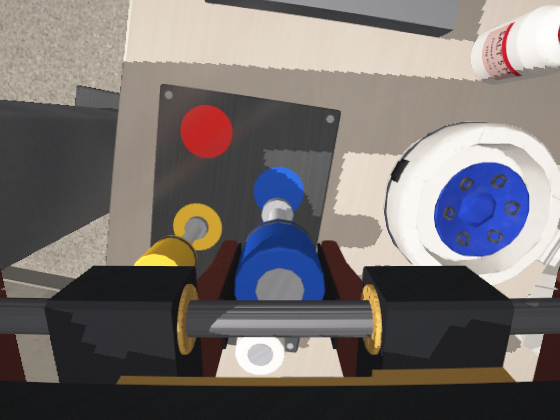

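Call:
move_arm --pt "0.5 0 -15 0 1" --pt "0.5 0 -40 0 1" --pt "0.5 0 -60 0 1" --pt "0.5 0 -76 0 1" --pt "0.5 0 -86 0 1" --pt "0.5 0 -90 0 1" --pt "0.5 0 -92.5 0 1" --pt "0.5 0 -93.5 0 1" --pt "0.5 0 -93.5 0 1"

```text
t: 50.7
ee_pos: [499.0, 111.2, 78.6]
orientation: [1.063, 1.285, -1.058]
ft_force: [-0.8, -0.3, -2.3]
width: 37.5
```

Call:
move_arm --pt "0 0 -0.5 0 1" --pt "0 0 -0.8 0 1" --pt "0 0 -0.8 0 1"

```text
t: 51.08
ee_pos: [499.0, 111.1, 77.9]
orientation: [1.063, 1.285, -1.058]
ft_force: [0.2, -0.5, -2.4]
width: 37.6
```

Call:
move_arm --pt "0 0 -0.5 0 1" --pt "0 0 -0.7 0 1" --pt "0 0 -0.7 0 1"

```text
t: 51.45
ee_pos: [499.0, 111.2, 77.1]
orientation: [1.063, 1.285, -1.058]
ft_force: [0.3, 0.3, -2.3]
width: 37.3
```

Call:
move_arm --pt "0 0 -0.4 0 1" --pt "0 0 -0.6 0 1" --pt "0 0 -0.6 0 1"

```text
t: 51.82
ee_pos: [499.1, 111.2, 77.0]
orientation: [1.063, 1.285, -1.058]
ft_force: [-2.1, -0.2, 5.4]
width: 37.8
```

Contact at 77.0. Releasing slowly.

Call:
move_arm --pt "0 0 0.1 0 1" --pt "0 0 0.1 0 0.16" --pt "0 0 0.1 0 0.14" --pt "0 0 0.1 0 0.13" --pt "0 0 0.1 0 0.12" --pt "0 0 0.1 0 0.1" --pt "0 0 0.1 0 0.08" --pt "0 0 0.1 0 0.05" --pt "0 0 0.1 0 0.02" --pt "0 0 0.1 0 -0.02" --pt "0 0 0.1 0 -0.06"

```text
t: 53.2
ee_pos: [499.1, 111.2, 77.1]
orientation: [1.063, 1.285, -1.058]
ft_force: [-1.1, 0.1, 1.1]
width: 46.4
```

Call:
move_arm --pt "0 0 0 0 -0.12" --pt "0 0 0 0 -0.2" --pt "0 0 0 0 -0.28" --pt "0 0 0 0 -0.34"

```text
t: 53.7
ee_pos: [499.1, 111.2, 77.1]
orientation: [1.063, 1.285, -1.058]
ft_force: [0.3, -0.5, -0.8]
width: 58.6
```

```bash
python3 look.py ac wrist side
python3 - <<'E'
import cv2,numpy as np
s=cv2.imread('pics/ac_side.png');w=cv2.imread('pics/ac_wrist.png')
a=cv2.resize(s[180:260,255:335],(400,400),interpolation=cv2.INTER_CUBIC);b=cv2.resize(w[100:400,80:480],(400,300))
b=cv2.copyMakeBorder(b,0,100,0,0,0)
cv2.imwrite('pics/ac_c.png',np.hstack([a,b]))
E
```

```text
t 53.7 tcp [499.1 111.2  77.1] jawang 0.198 down [ 0.01  -0.004 -1.   ] F [ 0.3 -0.5 -0.8] w 58.6 q [ 0.2   0.43  1.96 -0.01  0.74  0.01]
```

View pics/ac_c.png

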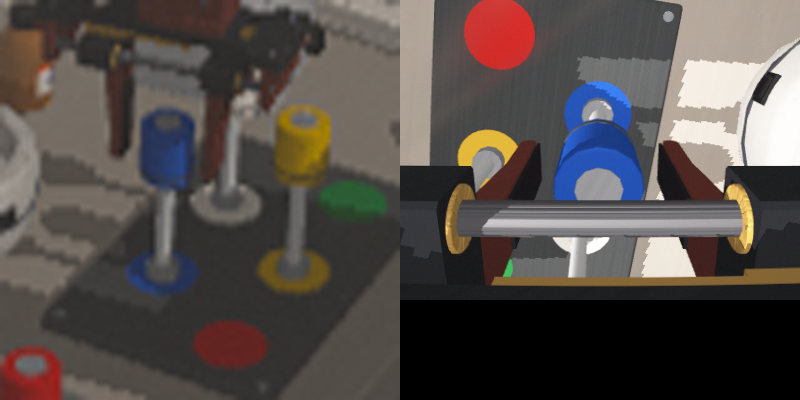

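Call:
move_arm --pt "0 0 10 0 -0.34" --pt "0 0 40 0 -0.34" --pt "0 0 90 0 -0.34" --pt "0 0 140 0 -0.34" --pt "-8 30 160 0.05 -0.34" --pt "-71 275 160 0.5 -0.4" --pt "-71 275 160 0.5 -0.4" --pt "-71 275 160 0.5 -0.4" --pt "-71 275 160 0.5 -0.4" --pt "-71 275 160 0.5 -0.4" --pt "-71 275 160 0.5 -0.4" --pt "-71 275 160 0.5 -0.4"

```text
t: 55.3
ee_pos: [428.4, 384.9, 237.3]
orientation: [0.686, 1.451, -0.677]
ft_force: [0.4, 0.8, 0.8]
width: 61.5
```

Call:
move_arm --pt "0 0 -40 0 -0.4" --pt "0 0 -80 0 -0.4" --pt "0 0 -110 0 -0.4" --pt "0 0 -110 0 -0.4" --pt "0 0 -110 0 -0.4"

```text
t: 55.92
ee_pos: [429.5, 384.8, 128.6]
orientation: [0.688, 1.45, -0.677]
ft_force: [0.7, -0.0, 0.2]
width: 61.4
```

```bash
python3 look.py ad wrist side
python3 - <<'E'
import cv2,numpy as np
s=cv2.imread('pics/ad_side.png');w=cv2.imread('pics/ad_wrist.png')
a=cv2.resize(s[180:280,210:350],(400,286),interpolation=cv2.INTER_CUBIC);b=cv2.resize(w[100:400,80:480],(400,300))
a=cv2.copyMakeBorder(a,0,14,0,0,0)
cv2.imwrite('pics/ad_c.png',np.hstack([a,b]))
E
```

```text
t 55.92 tcp [429.5 384.8 128.6] jawang 0.695 down [ 0.012  0.002 -1.   ] F [ 0.7 -0.   0.2] w 61.4 q [ 0.71  0.43  1.79 -0.01  0.91  0.02]
```

View pics/ad_c.png

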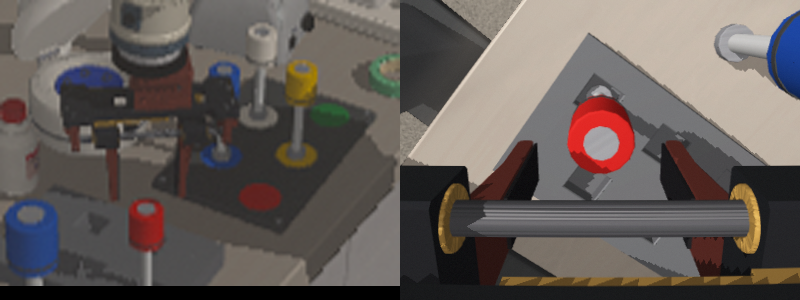

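Call:
move_arm --pt "-0.5 2 -12 0 -0.4" --pt "-0.5 2 -27 0 -0.4" --pt "-0.5 2 -41 0 -0.4" --pt "-0.5 2 -52 0 -0.4" --pt "-0.5 2 -52 0 -0.4" --pt "-0.5 2 -52 0 -0.2" --pt "-0.5 2 -52 0 0" --pt "-0.5 2 -52 0 0.1" --pt "-0.5 2 -52 0 0.15" --pt "-0.5 2 -52 0 0.2" --pt "-0.5 2 -52 0 0.6" --pt "-0.5 2 -52 0 1"

```text
t: 57.52
ee_pos: [429.1, 387.3, 77.4]
orientation: [0.689, 1.449, -0.676]
ft_force: [-0.3, -1.4, 5.9]
width: 37.6
```

Call:
move_arm --pt "0 0 0 0 1" --pt "0 0 3 0 1" --pt "0 0 10 0 1" --pt "0 0 25 0 1" --pt "0 0 45 0 1" --pt "0 0 70 0 1" --pt "0 0 100 0 1" --pt "0 0 130 0 1" --pt "0 0 150 0 1" --pt "0 0 160 0 1" --pt "0 0 160 0 1"

```text
t: 58.9
ee_pos: [429.3, 387.5, 238.2]
orientation: [0.69, 1.449, -0.675]
ft_force: [-0.4, -0.2, -3.3]
width: 37.4
```

```bash
python3 look.py ae side
python3 - <<'E'
import cv2,numpy as np
s=cv2.imread('pics/ae_side.png')
cv2.imwrite('pics/ae_c.png',cv2.resize(s[160:280,200:350],None,fx=4,fy=4,interpolation=cv2.INTER_CUBIC))
E
```

```text
t 58.9 tcp [429.3 387.5 238.2] jawang 0.696 down [ 0.014  0.004 -1.   ] F [-0.4 -0.2 -3.3] w 37.4 q [ 0.72  0.3   1.7  -0.01  1.13  0.03]
```

View pics/ae_c.png

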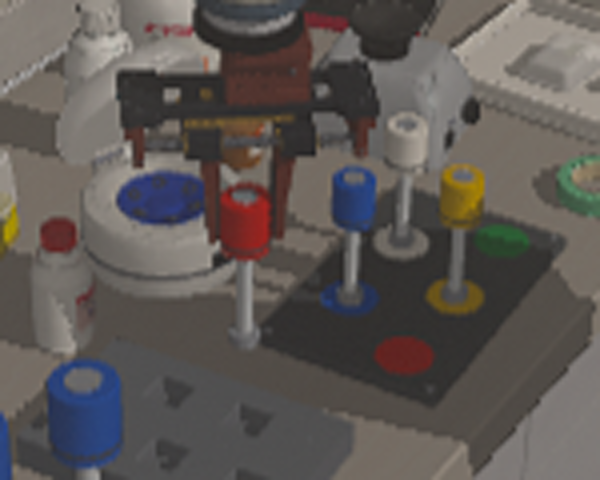

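Call:
move_arm --pt "-1 -8 0 0 1" --pt "-2 -25 0 -0.03 1" --pt "-4 -50 0 -0.08 1" --pt "-5 -82 0 -0.13 1" --pt "-7 -116 0 -0.18 1" --pt "-9 -150 0 -0.24 1" --pt "-10 -182 0 -0.3 1" --pt "-12 -208 0 -0.36 1" --pt "-13 -225 -5 -0.4 1" --pt "-13 -231 -20 -0.4 1" --pt "-13 -231 -40 -0.4 1" --pt "-13 -231 -55 -0.4 1"

```text
t: 60.45
ee_pos: [415.3, 156.1, 180.7]
orientation: [0.99, 1.323, -0.983]
ft_force: [0.0, 0.7, -2.5]
width: 37.5
```

Call:
move_arm --pt "0 0 -7 0 1" --pt "0 0 -9 0 1" --pt "0 0 -9 0 1"

```text
t: 60.82
ee_pos: [415.6, 156.3, 171.8]
orientation: [0.99, 1.323, -0.982]
ft_force: [0.5, 0.0, -2.9]
width: 37.7
```

```bash
python3 look.py af wrist
```

```text
t 60.83 tcp [415.6 156.3 171.8] jawang 0.296 down [ 0.012 -0.003 -1.   ] F [ 0.5  0.  -2.9] w 37.7 q [ 0.34  0.18  2.04 -0.01  0.92  0.05]
```

View pics/af_wrist.png

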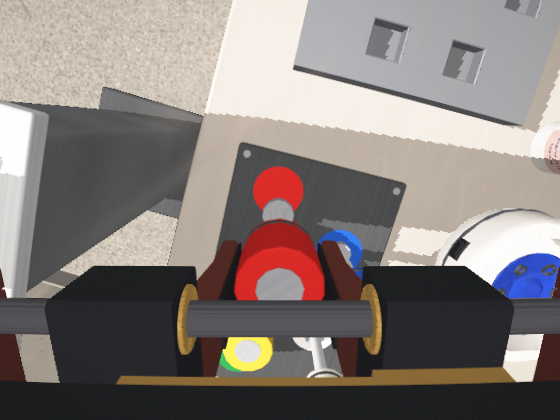

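Call:
move_arm --pt "0.3 0 -15 0 1" --pt "0.3 0 -40 0 1" --pt "0.3 0 -60 0 1" --pt "0.3 0 -76 0 1" --pt "0.3 0 -86 0 1" --pt "0.3 0 -90 0 1" --pt "0.3 0 -92.5 0 1" --pt "0.3 0 -93.5 0 1" --pt "0.3 0 -93.5 0 1"

```text
t: 62.0
ee_pos: [416.2, 156.4, 78.8]
orientation: [0.991, 1.322, -0.982]
ft_force: [0.1, -0.3, -2.3]
width: 37.5
```

Call:
move_arm --pt "0 0 -0.5 0 1" --pt "0 0 -0.8 0 1" --pt "0 0 -0.8 0 1"

```text
t: 62.38
ee_pos: [416.3, 156.5, 78.0]
orientation: [0.991, 1.322, -0.982]
ft_force: [-0.6, -0.1, -1.8]
width: 37.5
```

Call:
move_arm --pt "0 0 -0.4 0 1" --pt "0 0 -0.6 0 1" --pt "0 0 -0.6 0 1"

```text
t: 62.75
ee_pos: [416.2, 156.4, 77.4]
orientation: [0.991, 1.322, -0.982]
ft_force: [0.5, -0.3, -2.2]
width: 37.5
```

Call:
move_arm --pt "0 0 -0.4 0 1" --pt "0 0 -0.6 0 1" --pt "0 0 -0.6 0 1"

```text
t: 63.12
ee_pos: [416.4, 156.5, 77.3]
orientation: [0.991, 1.322, -0.981]
ft_force: [-1.1, -1.2, 6.1]
width: 37.9
```

Call:
move_arm --pt "0 0 0.1 0 1" --pt "0 0 0.1 0 0.16" --pt "0 0 0.1 0 0.14" --pt "0 0 0.1 0 0.13" --pt "0 0 0.1 0 0.12" --pt "0 0 0.1 0 0.1" --pt "0 0 0.1 0 0.08" --pt "0 0 0.1 0 0.05" --pt "0 0 0.1 0 0.02" --pt "0 0 0.1 0 -0.02" --pt "0 0 0.1 0 -0.06"

```text
t: 64.5
ee_pos: [416.4, 156.5, 77.5]
orientation: [0.991, 1.322, -0.981]
ft_force: [0.1, 0.7, 0.4]
width: 46.3
```

Call:
move_arm --pt "0 0 0 0 -0.12" --pt "0 0 0 0 -0.2" --pt "0 0 0 0 -0.28" --pt "0 0 0 0 -0.34"

```text
t: 65.0
ee_pos: [416.4, 156.5, 77.5]
orientation: [0.991, 1.322, -0.981]
ft_force: [0.9, 0.5, 0.4]
width: 58.2
```

Call:
move_arm --pt "0 0 10 0 -0.34" --pt "0 0 40 0 -0.34" --pt "0 0 90 0 -0.34" --pt "0 0 140 0 -0.34" --pt "0 0 180 0 -0.34" --pt "0 50 190 0 -0.34" --pt "0 110 190 0 -0.34" --pt "0 170 190 0 -0.34" --pt "0 230 190 0 -0.34" --pt "-10 250 190 0 -0.34" --pt "-10 250 190 0 -0.34"

```text
t: 66.38
ee_pos: [405.5, 407.7, 267.7]
orientation: [0.989, 1.323, -0.98]
ft_force: [0.8, -0.3, 0.2]
width: 59.0
```

```bash
python3 look.py ag wrist top side
python3 - <<'E'
import cv2,numpy as np
s=cv2.imread('pics/ag_side.png');t=cv2.imread('pics/ag_top.png')
a=cv2.resize(s[170:270,260:400],(560,400),interpolation=cv2.INTER_CUBIC)
cv2.imwrite('pics/ag_s.png',a)
cv2.imwrite('pics/ag_t.png',cv2.resize(t[170:290,225:475],None,fx=3.2,fy=3.2,interpolation=cv2.INTER_CUBIC))
E
```

```text
t 66.38 tcp [405.5 407.7 267.7] jawang 0.299 down [ 0.013 -0.003 -1.   ] F [ 0.8 -0.3  0.2] w 59.0 q [ 0.77  0.27  1.67 -0.01  1.2   0.48]
```

View pics/ag_s.png

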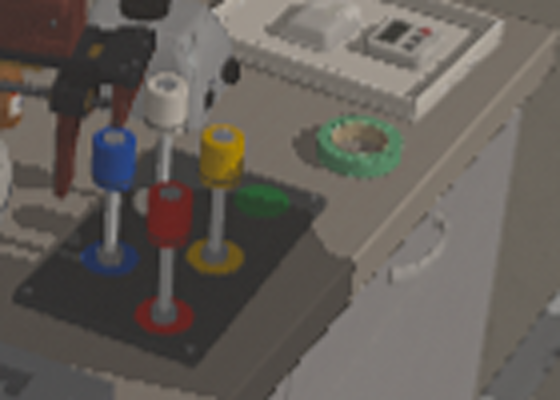

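View pics/ag_t.png

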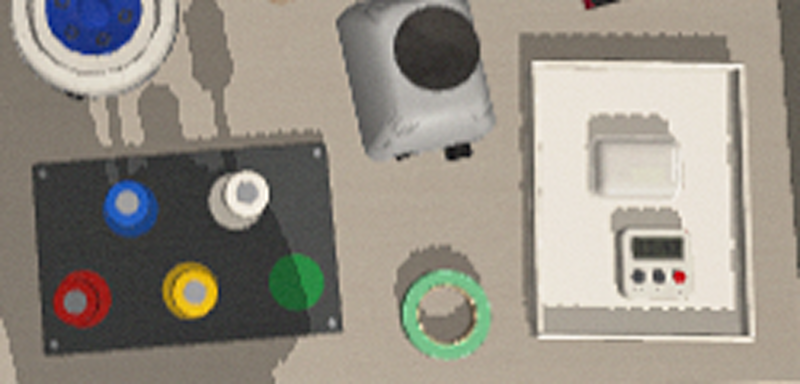

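View pics/ag_top.png

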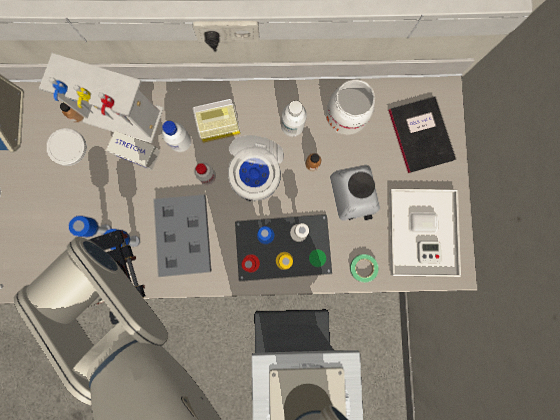

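Call:
move_arm --pt "0 0 0 0 -0.34" --pt "0 0 0 0 -0.34" --pt "0 0 0 0 -0.34" --pt "0 0 0 0 -0.34" --pt "0 0 0 0 -0.34" --pt "0 0 0 0 -0.34" --pt "0 0 0 0 -0.34" --pt "0 0 0 0 -0.34"

```text
t: 67.53
ee_pos: [406.5, 405.7, 267.8]
orientation: [0.991, 1.322, -0.982]
ft_force: [-0.3, -0.1, 0.0]
width: 59.0
```

```bash
python3 look.py ah top side
python3 - <<'E'
from h import *
for n in('top','side'):
    a=cv2.imread(f'pics/ag_{n}.png').astype(int);b=cv2.imread(f'pics/ah_{n}.png').astype(int)
    d=abs(a-b).max(2);print(n,'max diff',d.max(),(d>30).sum(), np.argwhere(d>30)[:5].tolist())
t=cam('top')
C=np.array([460.7,58.3]);th=.054;Rm=np.array([[np.cos(th),-np.sin(th)],[np.sin(th),np.cos(th)]])
for n,p,pad in(('red',(75,302),(-40,100)),('yellow',(194,293),(-40,0)),('blue',(126,203),(40,50)),('white',(247,191),(40,-50))):
    q=ray(t,[np.array(p)/3.2+[225,170]],142)[0][:2]; print(n,q.round(1),'pad',(C+Rm@pad).round(1),'off',np.linalg.norm(q-C-Rm@pad).round(1))
E
```

```text
t 67.53 tcp [406.5 405.7 267.8] jawang 0.296 down [ 0.014 -0.003 -1.   ] F [-0.3 -0.1  0. ] w 59.0 q [ 0.77  0.26  1.67 -0.01  1.2   0.48]
top max diff 155 1542 [[83, 153], [88, 178], [89, 153], [90, 153], [96, 152]]
side max diff 95 39 [[13, 455], [40, 434], [52, 379], [54, 368], [61, 405]]
red [414.2 155.8] pad [415.4 156. ] off 1.1
yellow [419.1  56.1] pad [420.8  56.1] off 1.7
blue [495.9 111.5] pad [497.9 110.4] off 2.3
white [503.6   8.9] pad [503.3  10.5] off 1.7
```

View pics/ag_wrist.png

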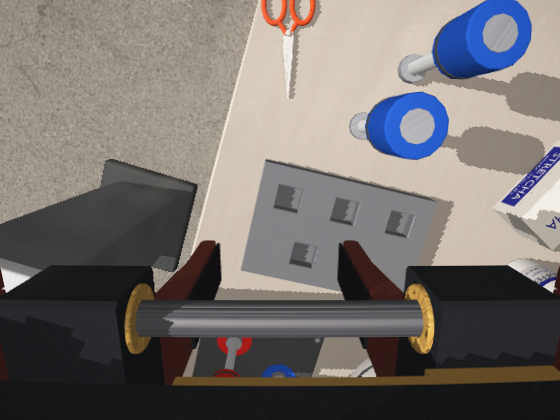

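Run:
```python
import cv2,numpy as np
a=cv2.imread('pics/ag_top.png').astype(int);b=cv2.imread('pics/ah_top.png').astype(int);d=abs(a-b).max(2)>30
print('plate',d[205:285,230:335].sum(),'tray',d[180:285,385:465].sum(),'block',d[190:280,150:212].sum(),'else right',d[:,215:].sum(),'left',d[:,:215].sum())
cv2.imwrite('pics/ah_d.png',b)
```

```text
plate 0 tray 0 block 1 else right 6 left 1536[ WARN:0@0.071] global loadsave.cpp:1063 imwrite_ Unsupported depth image for selected encoder is fallbacked to CV_8U.
```

View pics/ah_top.png

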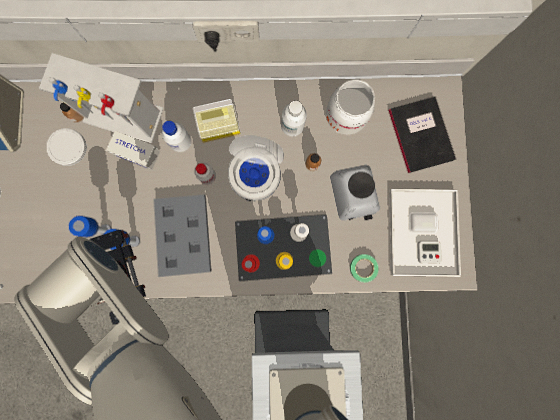

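```bash
python3 -c "
from workcell import ctrl
print(ctrl.close_job(), ctrl.get_obs()['t'])"
```

```text
the job is handed in; nothing more can be done
the job is handed in; nothing more can be done
```

The job is done and handed in. I moved the clear cover and the bench timer, the only two items on the plate, into the white tray. Then I set the yellow, white, blue and red standards on their own pads. No green standard was there, and I left the two oversized blue ones on the worktop alone.

**Last checks (t ≈ 67 s of 210 s):**
- **Placing:** all four standards are upright. The top view puts them 1.1–2.3 mm from their pad centres, and each foot has about 14 mm to spare.
- **Stillness:** two pictures about 1.2 s apart show no change over the plate or the tray. The arm was clear of everything and read no force. The only differences were the arm still settling.
- **Bystanders:** the bottles, tape roll and everything else I could see are where they were.

**What failed or disagreed:**
- **Finger tips:** they sit about 28 mm above the reported TCP. My first try at the cover therefore closed in the air above it, touching nothing. I measured the offset from two views and allowed for it from then on.
- **Wrist camera:** it read about 3 mm further in y than the top camera. I lined up each foot with its pad in the same view, so this did not matter.
- **Tool tilt:** the tool had drifted to about 0.8° of tilt by the end, well under the 7° at which a standard topples.

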